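# Clear the sprue cutter's catch tray and lock the tote

### The job

Stop the sprue cutter by throwing its switch lever fully over, away from the robot, before you touch any casting. Then collect every casting from the catch tray into the grey tote, T-shaped ones in the wide bay and straight links in the narrow bay. When all are in, lock the tote by pushing the loose rod through both eyelets on its near side, from the catch tray's side, until the grip block meets the first eyelet; do not disturb the lamp, the jar or the screwdriver.

Things in the scene. Friction and masses are not known exactly. Their poses are not given: they have to be found in the camera images.
- machine: White bench-top sprue cutter with its steel catch tray, one fixed unit. Origin: centre of the tray, on the bench. Tray 260 mm along x, 310 along y; floor 5 mm thick, lip only 12 mm above the bench. The machine's body (220 mm high) begins 215 mm from the origin on the +y side, behind a chute at most 50 mm high. Castings start on the tray floor about 100 mm apart.
- stop (a joint): Stop lever on a 70 by 50 by 25 mm block centred at x = 80, y = -210 mm of the machine's frame. About 0 = running (leaning 0.5 rad to the machine's -x, the robot's side); 1.0 rad = fully over (leaning 0.5 rad to its +x). It swings about an axis along the machine's y, 22 mm above the bench, takes about 1 N to push and stays where it is left.
- stop_tip (a point): Centre of the 26 mm black ball at the stop lever's end, 70 mm from the lever's axis (about 83 mm above the bench at either end of the swing).
- tee1: Cast aluminium T, one of one to three (the number varies; absent ones are None): stem 16 mm wide running along its x axis from x = -55 to +20 mm, crossbar 64 mm wide (along y) and 18 mm thick at x = +20 to +38 mm, all 20 mm tall, 80 g or so. Origin: on the stem's centre line, at the underside, close under the centre of mass. z up as it lies in the tray.
- tee2: Cast aluminium T, one of one to three (the number varies; absent ones are None): stem 16 mm wide running along its x axis from x = -55 to +20 mm, crossbar 64 mm wide (along y) and 18 mm thick at x = +20 to +38 mm, all 20 mm tall, 80 g or so. Origin: on the stem's centre line, at the underside, close under the centre of mass. z up as it lies in the tray.
- tee3: Cast aluminium T, one of one to three (the number varies; absent ones are None): stem 16 mm wide running along its x axis from x = -55 to +20 mm, crossbar 64 mm wide (along y) and 18 mm thick at x = +20 to +38 mm, all 20 mm tall, 80 g or so. Origin: on the stem's centre line, at the underside, close under the centre of mass. z up as it lies in the tray.
- link1: Cast aluminium straight link, one of one to three (the number varies; absent ones are None): round bosses of 28 mm diameter and 20 mm tall at x = -40 and +40 mm (108 mm long over all), joined by a straight web 16 mm wide whose top is 18 mm above the underside; 80 g or so. Origin: midway between the bosses, at the underside; x runs along the link.
- link2: Cast aluminium straight link, one of one to three (the number varies; absent ones are None): round bosses of 28 mm diameter and 20 mm tall at x = -40 and +40 mm (108 mm long over all), joined by a straight web 16 mm wide whose top is 18 mm above the underside; 80 g or so. Origin: midway between the bosses, at the underside; x runs along the link.
- link3: Cast aluminium straight link, one of one to three (the number varies; absent ones are None): round bosses of 28 mm diameter and 20 mm tall at x = -40 and +40 mm (108 mm long over all), joined by a straight web 16 mm wide whose top is 18 mm above the underside; 80 g or so. Origin: midway between the bosses, at the underside; x runs along the link.
- tote: Grey plastic tote, fixed in its dock. Origin: centre of its underside, on the bench. Outside 150 mm along x, 255 mm along y, 70 mm high, walls 5 mm. A cross wall at y = -20 mm parts it into a wide bay (+y, 140 by 140 mm inside) and a narrow bay (-y, 140 mm along x by 100 mm along y). Two steel eyelet plates stand on its -x side, facing the robot.
- wide_bay (a point): Centre of the wide bay's floor, 5 mm above the bench; axes as the tote.
- narrow_bay (a point): Centre of the narrow bay's floor, 5 mm above the bench; axes as the tote.
- near_eye (a point): Where the rod enters: centre of the hole's mouth on the first eyelet (+y side), at its outer (+y) face; axes as the tote, so the rod travels along -y. Each eyelet plate is 10 mm thick and 60 mm high, with a 16 mm round hole along y, 45 mm outside the tote's wall and 45 mm above the bench.
- far_eye (a point): Centre of the hole's mouth on the second eyelet, at its outer (-y) face, 60 mm from near_eye; axes as the tote.
- rod: Loose locking rod, 80 g: black plastic grip block 40 mm long (along x), 24 by 24 mm across, with a steel shaft of 10 mm diameter along +x, 100 mm long, its last 10 mm tapering to 4 mm. Origin: centre of the grip block, 12 mm above the bench as it lies.
- rod_neck (a point): Where the shaft leaves the grip block's front face, on the axis (20 mm from the rod's origin).
- rod_tip (a point): Tip of the shaft, on the axis (120 mm from the rod's origin).
- lamp: Bystander: torch with a gooseneck, black and aluminium, 212 mm high, foot 68 mm across; origin at the foot's underside.
- jar: Bystander: closed jar 60 mm across, 70 mm high; origin at its underside.
- driver: Bystander: screwdriver lying on the bench.
Not all that is in view belongs to the job. What is shaped like the rod but green or yellow is not meant. What is shaped like the tee2 but orange is not meant.

How it is judged:
On the way, in this order (a step that is already met when the one before it is completed fails the run):
1. the cutter is stopped: lever fully over (value of joint stop above 0.8 rad), for 0.2 s.
2. every casting is in its bay of the tote (x of tee1 in the frame of wide_bay between -0.068 and 0.068 m and y of tee1 in the frame of wide_bay between -0.068 and 0.068 m and z of each of tee1, tee2, tee3 in the frame of wide_bay below 0.055 m and x of tee2 in the frame of wide_bay between -0.068 and 0.068 m and y of tee2 in the frame of wide_bay between -0.068 and 0.068 m and x of tee3 in the frame of wide_bay between -0.068 and 0.068 m and y of tee3 in the frame of wide_bay between -0.068 and 0.068 m and x of link1 in the frame of narrow_bay between -0.068 and 0.068 m and y of link1 in the frame of narrow_bay between -0.048 and 0.048 m and z of each of link1, link2, link3 in the frame of narrow_bay below 0.055 m and x of link2 in the frame of narrow_bay between -0.068 and 0.068 m and y of link2 in the frame of narrow_bay between -0.048 and 0.048 m and x of link3 in the frame of narrow_bay between -0.068 and 0.068 m and y of link3 in the frame of narrow_bay between -0.048 and 0.048 m), for 0.2 s.
3. the rod is through both eyelets, up to its grip block (y of rod_tip in the frame of far_eye below -0.03 m and x of rod_tip in the frame of far_eye between -0.012 and 0.012 m and z of rod_tip in the frame of far_eye between -0.012 and 0.012 m and x of rod_neck in the frame of near_eye between -0.012 and 0.012 m and z of rod_neck in the frame of near_eye between -0.012 and 0.012 m), for 0.2 s.
At the end, for the whole second after the job is handed in: Lever past 0.8 rad; each T's origin inside the wide bay, each link's inside the narrow bay, under 55 mm above the bay floor; rod through both eyelets, tip 30 mm or more past the far one (40 is fully home) and within 12 mm of the holes' axis; all at rest (all of step 2 and all of step 3 and value of joint stop above 0.8 rad and linear speed of each of tee1, tee2, tee3, link1, link2, link3, rod below 0.03 m/s); the robot touches nothing.
It fails at once if a casting is touched before the cutter is stopped (value of joint stop below 0.8 rad and (contact force between the fingers and tee1 above 0.5 N or contact force between the fingers and tee2 above 0.5 N or contact force between the fingers and tee3 above 0.5 N or contact force between the fingers and link1 above 0.5 N or contact force between the fingers and link2 above 0.5 N or contact force between the fingers and link3 above 0.5 N)).
It fails at once if the lamp, the jar or the screwdriver is pushed more than 30 mm (distance of any of lamp, jar, driver from where it was at the start of the episode above 0.03 m).
Of tee1, tee2, tee3, link1, link2, link3 only 4 to 6 are there at a start; the rules pass over those that are not, and their reading is None.
At some moment in a run one of tee1, tee2, tee3, link1, link2, link3, rod may be knocked a few centimetres aside while the robot is not near it.
Once in a run the grip may slacken for a moment while it holds something.
It also fails if it takes over 210 s, if anything falls off the work surface, if the arm or the gripper's body presses on something with over 40 N, if the wrist force passes 120 N, or if a joint passes its speed limit or range.

### The arm

A 6-joint arm with a two-finger parallel gripper is mounted at the origin on the work surface. World frame = base frame: x ahead of the robot, y to its left, z up, the work surface at z = 0. Lengths are in m, angles in rad, forces in N, time in s.
With the tool pointing down it reaches from about 0.35 to 0.975 m from the base axis. Payload 4.9 kg.
Tool frame: the origin (TCP) lies midway between the tips of the shut fingers; the grasp point (between the pads) lies 19 mm behind it; z points along the fingers, y is the line along which they close (so a half turn about z gives the same grasp; the last joint's range is limited). The gripper opens to 85 mm and grips with 20 to 120 N. Pads are 22 mm wide; open, the fingers measure 114 mm over their backs; the gripper's body (76 mm by 85 mm) begins 54 mm behind the grasp point. The pads swing forward as they close: fully open they stand 13 mm farther back than shut.
Start: joints at [1.124, 0.053, 1.613, -0, 1.476, -0.119], TCP at [0.201, 0.592, 0.208] pointing down, gripper open.
Joint ranges: [-3.01, 3.01], [-1.01, 2.22], [0.06, 2.58], [-1.02, 4.17], [0.09, 2.62], [-3.14, 3.14]. Speed limits (rad/s): [2.57, 2.57, 3.14, 3.14, 3.14, 3.14].

### API

Orientations are given as a unit quaternion [w, x, y, z].
In Python, from plant import * gives the robot as it stands.
- The arm moves only by the tool jog_arm, never from a script. Its argument "targets" is a list of rows, each a list of 3 entries, a list of its own where there are three numbers: the shift along the tool's x, y, z in units of 25 mm (1.0 is 25 mm), then the turn, a rotation vector about the tool's x, y, z in units of 8 degrees (1.0 is 8 degrees), then the opening in per cent of the stroke, from 0 (shut) to 100 (fully open). A call has 1 to 8 rows; each row is the pose to reach, as a shift and turn from the pose commanded when the call began, along the tool's axes at that moment; what a row does not reach only later rows make up. A row lasts 1/8 s, in which the tool goes at most 62.5 mm and 10.7 degrees, less where a joint would pass 70% of its speed; a pose out of reach is approached as far as the arm can. A call with a gripper value outside its range is refused whole. The fingers move at their own pace and stop on an object; the grip force is fixed at half the most. Time passes only in rows, so rows that repeat a pose let the fingers close. It gives the time, the measured TCP pose, the force, the opening and the grip force at its end, in the units of the state.
- state(): the state, without advancing time (a new reading comes with each control period).
- grab_frame(name): name is "scene" or "top"; returns (picture, depth): 420x560x3 uint8, red, green, blue; 420x560 float32, m along the optical axis (not along the pixel's ray), 0 where there is no reading.
- camera_params(name): a dict with "fovy" (degrees; the focal length in pixels is half the picture's height over the tangent of half this angle, whatever the lens; pixels are square), "cx", "cy" (the principal point, pixels), "dist" ([k1, k2, p1, p2, k3] as OpenCV has them; the pictures are not rectified), "rvec" (rotation vector, rad) and "tvec" (3), from world to camera coordinates, as OpenCV has them. Camera axes: x right, y down, z forward; pixel columns grow to the right and rows downward; lengths in m; the calibration is good to about 2 mm. A picture is of the moment at which its call begins. camera_params takes no time and is no camera call.
- job_done(): hands the job in; it is judged then, once.
The state is a dict: "time": time; "joint_pos": joint angles; "joint_vel": joint speeds; "joint_efforts": joint torques, N m; "tool_pos": TCP position; "tool_rot": TCP orientation; "contact_force": force on the tool from outside, world axes, zero at the start; "ft_torque": the same for the moment, N m; "gripper_width": opening from 0.0 (shut) to 1.0 (fully open); "grasp_force": force on a finger pad.
Only numpy, scipy, OpenCV 4.12 (cv2) and the standard library are available. Lean on these libraries where they do the work, as an engineer would, in place of code of your own. Each camera call takes 0.05 s, during which the arm holds its last target. There are 200 camera calls.

## Working session

There is one attempt and no reset: what is moved stays moved. The work goes in short steps, Python scripts to look and compute and a tool call to move; the robot and the scene stay as the last step left them, time stands still between calls to the robot, and variables do not carry over. Pictures are saved under pics/ and viewed, at most 14 in all, crops included, and the job is handed in when it is done.

Besides the shell and the picture viewer there is one more tool, called after ">>>" by a JSON object that holds its "api" and its "payload", one argument or row to a line. jog_arm: Moves the arm, as the interface text tells. Its arguments: {"type":"object","properties":{"targets":{"type":"array"}},"required":["targets"]}

```bash
mkdir -p pics
cat > h.py <<'E'
from plant import *
import numpy as np, cv2
from scipy.spatial.transform import Rotation as R
def cam(n):
    p=camera_params(n); f=210/np.tan(np.radians(p["fovy"])/2)
    K=np.array([[f,0,p["cx"]],[0,f,p["cy"]],[0,0,1]]); return p,K
def world(n,uv,d,p=None):
    # uv Nx2, depth array or per point depths
    p,K=cam(n); uv=np.array(uv,float).reshape(-1,1,2)
    q=cv2.undistortPoints(uv,K,np.array(p["dist"],float)).reshape(-1,2)
    z=np.array(d,float).reshape(-1,1); c=np.hstack([q*z,z])
    M=cv2.Rodrigues(np.array(p["rvec"],float))[0]
    return (c-np.array(p["tvec"]).reshape(1,3))@M
def onplane(n,uv,h):
    a=world(n,uv,np.ones(len(uv))); b=world(n,uv,2*np.ones(len(uv)))
    t=((h-a[:,2])/(b[:,2]-a[:,2]))[:,None]; return a+t*(b-a)
def pix(n,X):
    p,K=cam(n)
    return cv2.projectPoints(np.array(X,float).reshape(-1,3),np.array(p["rvec"],float),np.array(p["tvec"],float),K,np.array(p["dist"],float))[0].reshape(-1,2)
def move(dx,rotz=0):
    # world displacement -> tool units
    s=state(); w,x,y,z=s["tool_rot"]; r=R.from_quat([x,y,z,w])
    return r.inv().apply(dx)/0.025
E
python3 - <<'E'
from h import *
for n in("scene","top"):
    im,d=grab_frame(n); np.savez(f"{n}0.npz",im=im,d=d)
    cv2.imwrite(f"pics/{n}0.png",cv2.resize(im[:,:,::-1],(800,600),interpolation=cv2.INTER_CUBIC))
    print(n,camera_params(n))
print(state())
E
```

```text
scene {'fovy': 55.46119982421858, 'cx': 285.33923410746655, 'cy': 211.01553360989223, 'dist': array([-0.02051306,  0.        ,  0.        ,  0.        ,  0.        ]), 'rvec': array([ 0.81338441,  2.77610848, -0.77242606]), 'tvec': array([ 0.44213384, -0.18550084,  1.22193049])}
top {'fovy': 57.69918983469635, 'cx': 276.8860206733158, 'cy': 209.52293894042057, 'dist': array([-0.05735177,  0.        ,  0.        ,  0.        ,  0.        ]), 'rvec': array([ 2.19134592, -2.15961275,  0.12299845]), 'tvec': array([-0.03827812,  0.53625582,  0.89060613])}
{'time': 0.1, 'joint_pos': array([ 1.12399587e+00,  5.33067033e-02,  1.61412813e+00, -4.51007458e-07,
        1.47599086e+00, -1.19029982e-01]), 'joint_vel': array([ 0.0005824 , -0.00228085, -0.00449063,  0.00136708, -0.00148287,
        0.00087475]), 'joint_efforts': array([-6.06726735e-05, -3.94903457e+01, -3.71361995e+01, -1.00635191e-04,
        3.94015282e-03, -2.69051768e-07]), 'tool_pos': array([0.20096821, 0.59118337, 0.20669322]), 'tool_rot': array([-2.55636017e-04,  1.63152516e-01,  9.86600434e-01, -8.80144884e-04]), 'contact_force': array([-0.39496762, -0.38611308,  0.19194964]), 'ft_torque': array([-0.0115742 , -0.00988558, -0.01064238]), 'grasp_force': 0.0, 'gripper_width': 0.9996807447465417}
```

View pics/top0.png

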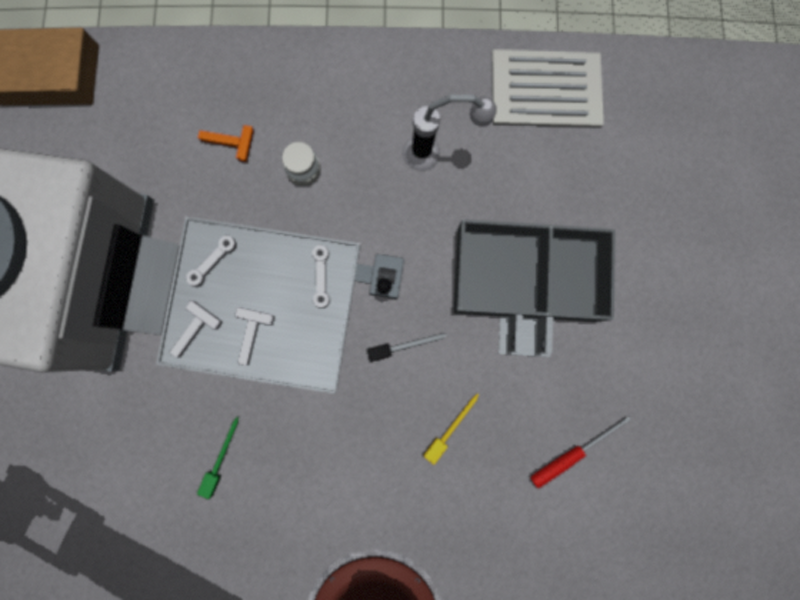

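View pics/scene0.png

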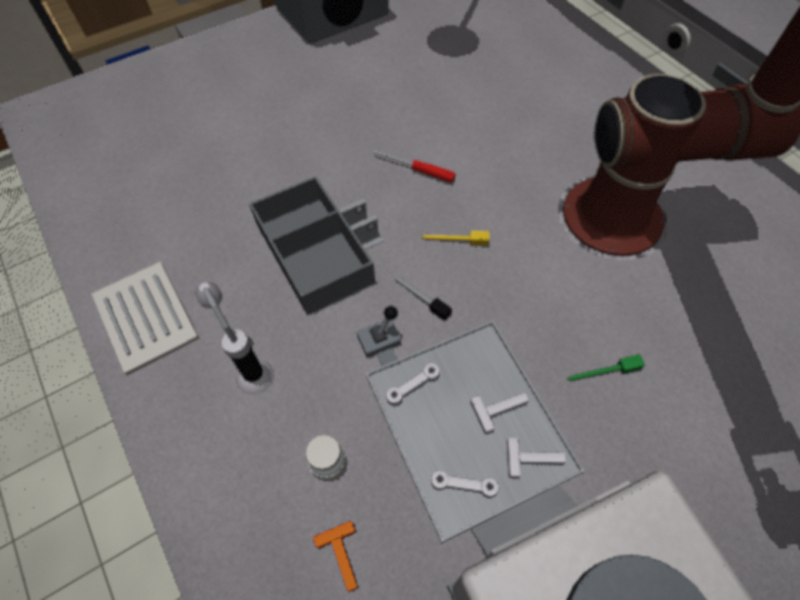

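The top view shows two tees at (197,328) and (252,330), and two links at (211,260) and (320,276). The lever ball is at (385,285) and the tote at (535,270), with eyelets at about (505–550,338). Three things have the rod's shape: black (380,352), green (208,485) and yellow (436,450). The black one with the steel shaft is the rod. The orange T at (235,140) isn't meant. I'll confirm with enlarged crops.

Run:
```python
from h import *
im=np.load("top0.npz")["im"][:,:,::-1]
for n,(u,v,w,h) in dict(cA=(105,145,160,130),cB=(235,145,200,125)).items():
    k=4
    cv2.imwrite(f"pics/{n}.png",cv2.resize(im[v:v+h,u:u+w],None,fx=k,fy=k,interpolation=cv2.INTER_CUBIC))
```

```text
(no output)
```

View pics/cA.png

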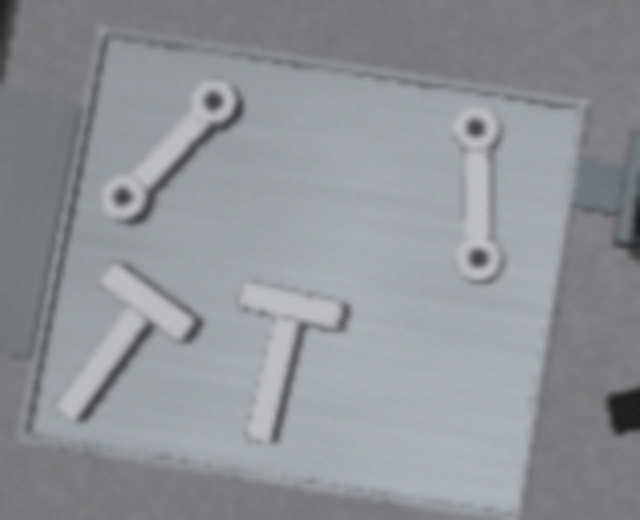

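View pics/cB.png

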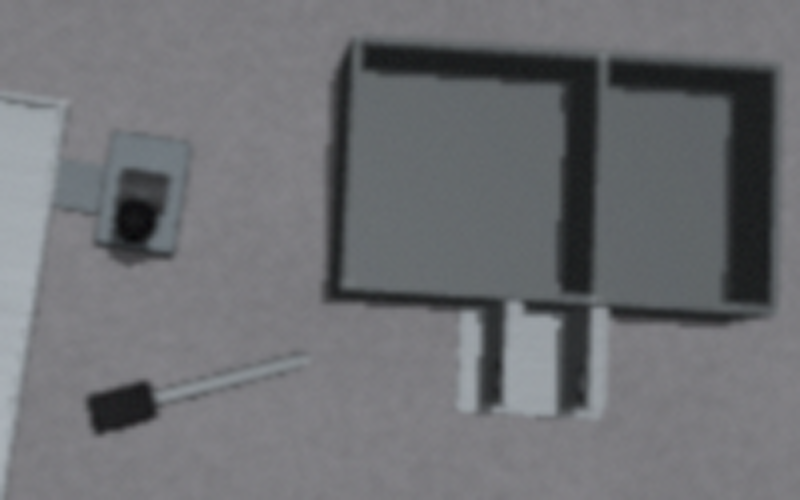

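Crop A shows the link bosses at (213,101)/(123,197) and (476,128)/(479,258). The tee crossbars are at (151,301) and (294,305), with stem ends at (70,412) and (263,437). Crop B shows the black rod with its steel shaft: block at (122,407), tip at (308,357). The ball is at (134,222) and the eyelet plates are at x≈468 and 598.

```bash
cat > m.py <<'E'
from h import *
A=lambda L:[(u/4+105-.375,v/4+145-.375) for u,v in L]
B=lambda L:[(u/4+235-.375,v/4+145-.375) for u,v in L]
np.set_printoptions(precision=4,suppress=True)
d=np.load("top0.npz")["d"]
def sh(t,uv,h):
    P=onplane("top",uv,h); 
    D=world("top",uv,[d[int(round(v)),int(round(u))] for u,v in uv])
    print(t,"\n",np.hstack([P[:,:2],D])); return P
P=sh("linkA",A([(213,101),(123,197),(168,147)]),.025)
P2=sh("linkB",A([(476,128),(479,258),(478,190)]),.025)
for p in(P,P2):
    v=p[0]-p[1];print(" mid",(p[0]+p[1])[:2]/2,"ang",np.degrees(np.arctan2(v[1],v[0])),np.hypot(*v[:2]))
for t,l in(("teeA",[(151,301),(70,412)]),("teeB",[(294,305),(263,437)])):
    p=sh(t,A(l),.025);v=p[0]-p[1];print(" len",np.hypot(*v[:2]),"ang",np.degrees(np.arctan2(v[1],v[0])),"org",(p[1]+v*55/84)[:2])
p=sh("tray",A([(103,32),(587,103),(520,512),(25,435)]),.012);print(p.mean(0),np.linalg.norm(p[0]-p[1]),np.linalg.norm(p[1]-p[2]))
sh("ball",B([(134,222)]),.09)
sh("rod",B([(122,407)]),.024);sh("rodneck",B([(157,399)]),.015);sh("tip",B([(308,357)]),.013)
p=sh("tote",B([(352,42),(778,67),(775,312),(340,292)]),.07);print(p.mean(0),[np.linalg.norm(p[i]-p[i-1]) for i in range(4)])
sh("div",B([(603,57),(592,300)]),.07)
sh("eye",B([(459,310),(480,310),(478,412),(459,412),(590,310),(606,310),(603,416),(585,414),(530,360)]),.06)
p=camera_params("top");M=cv2.Rodrigues(p["rvec"])[0];print("cam",-M.T@p["tvec"])
E
python3 m.py
```

```text
linkA 
 [[0.63   0.2618 0.6295 0.2611 0.0274]
 [0.57   0.3142 0.5701 0.3146 0.0238]
 [0.6011 0.2881 0.6014 0.2886 0.0233]]
linkB 
 [[0.6155 0.1003 0.6155 0.1003 0.0251]
 [0.536  0.0962 0.5358 0.0959 0.0273]
 [0.5774 0.098  0.5778 0.0983 0.0224]]
 mid [0.6   0.288] ang -41.10760558009625 0.07960446170323657
 mid [0.5758 0.0982] ang 2.944816546913291 0.07957309125455676
teeA 
 [[0.5069 0.2938 0.5068 0.2934 0.0263]
 [0.4394 0.3398 0.4394 0.3406 0.0231]]
 len 0.08175555995539079 ang -34.27872502024102 org [0.4836 0.3097]
teeB 
 [[0.5059 0.2069 0.5057 0.2063 0.0276]
 [0.4266 0.2225 0.4266 0.2224 0.0255]]
 len 0.08081951098101091 ang -11.145478082099647 org [0.4785 0.2123]
tray 
 [[0.6755 0.3373 0.6751 0.3367 0.0136]
 [0.6347 0.0338 0.6349 0.0339 0.0106]
 [0.3839 0.0691 0.3833 0.07   0.0019]
 [0.4248 0.3721 0.4249 0.3714 0.0136]]
[0.5297 0.2031 0.012 ] 0.30622482831762615 0.2531853893842013
ball 
 [[ 0.5513 -0.0097  0.5499 -0.0099  0.1011]]
rod 
 [[ 0.448  -0.0036  0.448  -0.0036  0.0263]]
rodneck 
 [[ 0.4532 -0.0245  0.4532 -0.0245  0.016 ]]
tip 
 [[ 0.4799 -0.116   0.4802 -0.1169  0.0044
[... 157 characters left out ...]
 0.518  -0.1325  0.0362]]
[ 0.5841 -0.2583  0.07  ] [np.float64(0.14673890099069725), np.float64(0.25301419792983004), np.float64(0.14507857179809974), np.float64(0.2537344258464798)]
div 
 [[ 0.6559 -0.2831  0.6555 -0.2826  0.0716]
 [ 0.5127 -0.2743  0.5128 -0.2745  0.0694]]
eye 
 [[ 0.5066 -0.199   0.5111 -0.2119 -0.0035]
 [ 0.5067 -0.2113  0.5107 -0.2234  0.0041]
 [ 0.4477 -0.2098  0.4479 -0.2229 -0.0009]
 [ 0.4475 -0.1987  0.4478 -0.2106  0.0016]
 [ 0.5076 -0.2759  0.508  -0.2773  0.0553]
 [ 0.5078 -0.2854  0.5078 -0.2855  0.0597]
 [ 0.4462 -0.2828  0.4463 -0.2999  0.003 ]
 [ 0.4472 -0.2723  0.4474 -0.2898 -0.0009]
 [ 0.4781 -0.2403  0.4802 -0.2546  0.0032]]
cam [ 0.4444 -0.0198  0.9404]
```

Everything agrees with the given sizes: link bosses are 80 mm apart, the tray measures 306×253, and the ball is where the machine frame predicts it. Next I need the first moves in tool units.

```bash
cat > go.py <<'E'
from h import *
import sys
# args: x,y,z,yaw(deg of tool x) ... ; prints shift/turn units from present pose (pose assumed to be commanded one)
s=state(); w,x,y,z=s["tool_rot"]; r=R.from_quat([x,y,z,w]); p=s["tool_pos"]
print("t %.1f pos"%s["time"],p.round(4),"yaw %.1f"%np.degrees(np.arctan2(*r.as_matrix()[1::-1,0])),"grip %.2f %.0f"%(s["gripper_width"],s["grasp_force"]),"tilt",r.as_matrix()[:,2].round(3))
for a in sys.argv[1:]:
    X=np.array([float(v) for v in a.split(",")])
    c,sn=np.cos(np.radians(X[3])),np.sin(np.radians(X[3]))
    T=np.array([[c,sn,0],[sn,-c,0],[0,0,-1.]])
    print(a,"->",(r.inv().apply(X[:3]-p)/.025).round(2),((r.inv()*R.from_matrix(T)).as_rotvec(degrees=True)/8).round(2))
E
python3 go.py .3,.25,.207,165 .495,-.003,.16,172.3 .495,-.003,.066,172.3 .57,-.013,.066,172.3 .592,-.016,.066,172.3
python3 - <<'E'
from m import *
# height map round eyelets
im=np.load("top0.npz")["d"]
us,vs=np.meshgrid(np.arange(346,390),np.arange(216,252)); uv=np.c_[us.ravel(),vs.ravel()]
W=world("top",uv,im[vs,us].ravel())
np.set_printoptions(linewidth=250,suppress=True)
print("H mm"); print((W[:,2].reshape(us.shape)[::4]*1000).round().astype(int)); 
m=(W[:,2]>.052)&(W[:,0]<.50)
for q in(W[m][W[m][:,1]>-.25],W[m][W[m][:,1]<-.25]): print(len(q),q.min(0),q.max(0),q.mean(0))
E
```

```text
t 0.1 pos [0.201  0.5912 0.2067] yaw 161.2 grip 1.00 0 tilt [-0.001 -0.002 -1.   ]
.3,.25,.207,165 -> [-8.140e+00 -1.165e+01  1.000e-02] [-0.01 -0.   -0.47]
.495,-.003,.16,172.3 -> [-18.79 -18.71   1.9 ] [-0.01 -0.   -1.38]
.495,-.003,.066,172.3 -> [-18.79 -18.71   5.66] [-0.01 -0.   -1.38]
.57,-.013,.066,172.3 -> [-21.76 -18.12   5.66] [-0.01 -0.   -1.38]
.592,-.016,.066,172.3 -> [-22.63 -17.95   5.66] [-0.01 -0.   -1.38]
linkA 
 [[0.63   0.2618 0.6295 0.2611 0.0274]
 [0.57   0.3142 0.5701 0.3146 0.0238]
 [0.6011 0.2881 0.6014 0.2886 0.0233]]
linkB 
 [[0.6155 0.1003 0.6155 0.1003 0.0251]
 [0.536  0.0962 0.5358 0.0959 0.0273]
 [0.5774 0.098  0.5778 0.0983 0.0224]]
 mid [0.6   0.288] ang -41.10760558009625 0.07960446170323657
 mid [0.5758 0.0982] ang 2.944816546913291 0.07957309125455676
teeA 
 [[0.5069 0.2938 0.5068 0.2934 0.0263]
 [0.4394 0.3398 0.4394 0.3406 0.0231]]
 len 0.08175555995539079 ang -34.27872502024102 org [0.4836 0.3097]
teeB 
 [[0.5059 0.2069 0.5057 0.2063 0.0276]
 [0.4266 0.2225 0.4266 0.2224 0.0255]]
 len 0.08081951098101091 ang -11.145478082099647 org [0.4785 0.212
[... 1969 characters left out ...]
  2  0  4  1  4  0  0  1  1 13 23 39 42 56 59 61 61 57  1  1  3  0  3  2  0  3  1  4  3  8 17 28 35 46 53 60 61 59 61 62 -1 -2 -3]
 [-2  2  0  0  1  1  2  3  0  5 12 26 36 39 56 62 57 61 59  4  4  1  4  0  3  4  5  1  3 -1  9 18 24 38 37 56 60 60 60 60 62  2 -2  2]
 [-1  2  0  1  3 -2  0  0  2  8 17 27 36 46 58 58 60 55 63  0  5  0  1  5 -2  3  2  1 -1  5 10 20 28 40 47 55 59 62 59 61 62  1 -2  2]
 [-1  0  0  1  3 -1  1 -1 -1 -1  0  0  1 -1  1  4  1  1  0  3  4  1  0  3  4  2  1  2  1  5  1 -2  0  4  4 -1  3  5  2  1  1  1  1  0]]
104 [ 0.4444 -0.2361  0.0523] [ 0.4984 -0.0198  0.9404] [ 0.4759 -0.2249  0.0761]
120 [ 0.4499 -0.2854  0.052 ] [ 0.4989 -0.2739  0.0631] [ 0.4738 -0.2794  0.0595]
```

>>> {"api": "jog_arm", "payload": {
  "targets": [
    [[-4,-6,0],[0,0,0],0],
    [[-8,-11.6,0],[0,0,-0.5],0],
    [[-8,-11.6,0],[0,0,-0.5],0],
    [[-8,-11.6,0],[0,0,-0.5],0],
    [[-8,-11.6,0],[0,0,-0.5],0],
    [[-8,-11.6,0],[0,0,-0.5],0],
    [[-13.4,-15.1,1],[0,0,-1.4],0],
    [[-18.8,-18.7,1.9],[0,0,-1.4],0]
  ]
}}

```text
time: 1.1
tool_pos: [0.3731, 0.1552, 0.1893]
tool_rot: [0.001, 0.065, 0.998, 0.0]
contact_force: [1.0, 0.4, 1.3]
gripper_width: 0.001
grasp_force: 0.0
```

```bash
python3 go.py .495,-.003,.16,172.3 .495,-.003,.066,172.3 .57,-.013,.066,172.3 .592,-.016,.066,172.3
```

```text
t 1.1 pos [0.3731 0.1552 0.1893] yaw 172.5 grip 0.00 0 tilt [ 0.001  0.001 -1.   ]
.495,-.003,.16,172.3 -> [-5.66 -5.64  1.18] [0.01 0.01 0.03]
.495,-.003,.066,172.3 -> [-5.65 -5.64  4.94] [0.01 0.01 0.03]
.57,-.013,.066,172.3 -> [-8.68 -5.65  4.94] [0.01 0.01 0.03]
.592,-.016,.066,172.3 -> [-9.57 -5.65  4.94] [0.01 0.01 0.03]
```

>>> {"api": "jog_arm", "payload": {
  "targets": [
    [[-2.8,-2.8,0.6],[0,0,0],0],
    [[-5.6,-5.6,1.2],[0,0,0],0],
    [[-5.6,-5.6,1.2],[0,0,0],0],
    [[-5.6,-5.6,1.2],[0,0,0],0],
    [[-5.6,-5.6,1.2],[0,0,0],0],
    [[-5.6,-5.6,1.2],[0,0,0],0]
  ]
}}

```text
time: 1.85
tool_pos: [0.4922, 0.0006, 0.1595]
tool_rot: [-0.0, 0.065, 0.998, 0.0]
contact_force: [-0.5, 0.6, -0.1]
gripper_width: 0.0
grasp_force: 0.0
```

```bash
python3 go.py .495,-.003,.066,172.3 .57,-.013,.066,172.3 .592,-.016,.066,172.3
```

```text
t 1.9 pos [0.4922 0.0006 0.1595] yaw 172.5 grip 0.00 0 tilt [-0.  0. -1.]
.495,-.003,.066,172.3 -> [-0.13 -0.13  3.74] [ 0.   -0.    0.03]
.57,-.013,.066,172.3 -> [-3.16 -0.13  3.74] [ 0.   -0.    0.03]
.592,-.016,.066,172.3 -> [-4.05 -0.14  3.74] [ 0.   -0.    0.03]
```

>>> {"api": "jog_arm", "payload": {
  "targets": [
    [[0,-0.1,2],[0,0,0],0],
    [[0,-0.1,3.7],[0,0,0],0],
    [[0,-0.1,3.7],[0,0,0],0],
    [[-1,-0.1,3.7],[0,0,0],0],
    [[-1.8,-0.1,3.7],[0,0,0],0],
    [[-2.6,-0.1,3.7],[0,0,0],0],
    [[-3.2,-0.1,3.7],[0,0,0],0],
    [[-3.2,-0.1,3.7],[0,0,0],0]
  ]
}}

```text
time: 2.85
tool_pos: [0.5801, -0.0141, 0.0769]
tool_rot: [0.009, 0.066, 0.998, -0.001]
contact_force: [2.5, -1.5, 15.6]
gripper_width: 0.002
grasp_force: 6.0
```

>>> {"api": "jog_arm", "payload": {
  "targets": [
    [[-0.3,0,0],[0,0,0],0],
    [[-0.6,0,0],[0,0,0],0],
    [[-0.8,0,0],[0,0,0],0],
    [[-0.8,0,0],[0,0,0],0]
  ]
}}

```text
time: 3.35
tool_pos: [0.5943, -0.0159, 0.0709]
tool_rot: [0.003, 0.066, 0.998, -0.0]
contact_force: [1.0, -0.2, 3.1]
gripper_width: -0.003
grasp_force: 1.0
```

```bash
cat > look.py <<'E'
from h import *
import sys
n,name,u,v,w,h,k=sys.argv[1],sys.argv[2],*map(int,sys.argv[3:8])
im,d=grab_frame(n); np.savez(name+".npz",im=im,d=d)
cv2.imwrite(f"pics/{name}.png",cv2.resize(im[v:v+h,u:u+w,::-1],None,fx=k,fy=k,interpolation=cv2.INTER_CUBIC))
E
python3 go.py .592,-.016,.066,172.3 .592,-.016,.16,172.3; python3 look.py scene s1 200 160 200 150 4
```

```text
t 3.4 pos [ 0.5943 -0.0159  0.0709] yaw 172.5 grip -0.00 1 tilt [ 0.006 -0.001 -1.   ]
.592,-.016,.066,172.3 -> [ 0.09 -0.02  0.2 ] [0.   0.05 0.02]
.592,-.016,.16,172.3 -> [ 0.07 -0.02 -3.56] [0.   0.05 0.02]
```

View pics/s1.png

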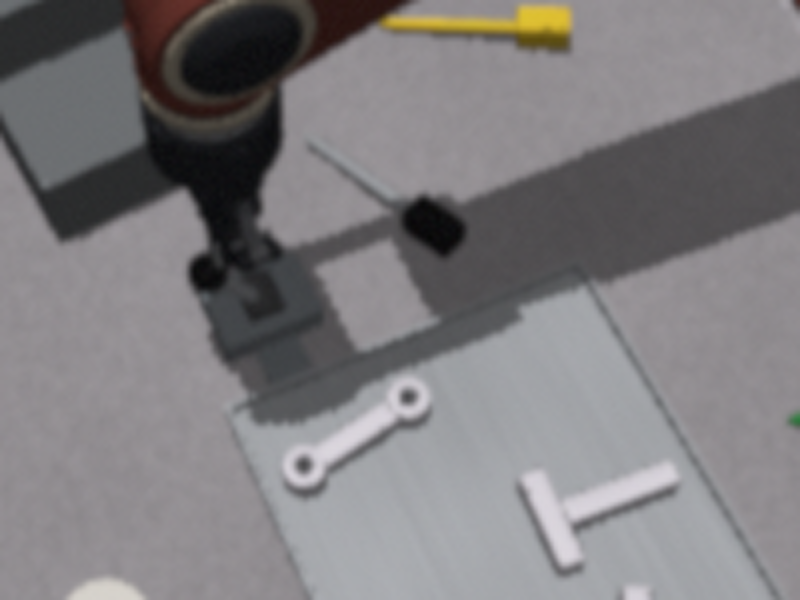

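The ball at crop (207,270) now leans to the far side. I'll check its position against the one expected when fully over, (.614,-.020).

Run:
```python
from h import *
uv=[(207/4+200-.4,270/4+160-.4)]
d=np.load("s1.npz")["d"]
print(onplane("scene",uv,.085), world("scene",uv,[d[int(uv[0][1]),int(uv[0][0])]]), pix("scene",[[.614,-.020,.083],[.609,-.019,.086]]), uv)
```

```text
[[ 0.6118699  -0.01970266  0.085     ]] [[ 0.61458669 -0.01306391  0.09786454]] [[250.60775045 227.80681163]
 [252.46508622 226.56560415]] [(251.35, 227.1)]
```

>>> {"api": "jog_arm", "payload": {
  "targets": [
    [[-0.2,0,0],[0,0,0],0],
    [[-0.2,0,0],[0,0,0],0],
    [[0.5,0,0],[0,0,0],0],
    [[0.6,0,-2.2],[0,0,0],0],
    [[0.6,0,-3.6],[0,0,0],50],
    [[0.6,0,-3.6],[0,0,0],50],
    [[0.6,0,-3.6],[0,0,0],50]
  ]
}}

```text
time: 4.28
tool_pos: [0.5757, -0.0139, 0.1557]
tool_rot: [-0.001, 0.066, 0.998, 0.0]
contact_force: [0.8, 0.6, 0.1]
gripper_width: 0.497
grasp_force: 0.0
```

```bash
python3 go.py .5758,.0982,.08,182.9  .5758,.0982,.012,182.9
```

```text
t 4.3 pos [ 0.5757 -0.0139  0.1557] yaw 172.4 grip 0.50 0 tilt [-0.002  0.    -1.   ]
.5758,.0982,.08,182.9 -> [0.58 4.45 3.03] [ 0.   -0.02 -1.31]
.5758,.0982,.012,182.9 -> [0.57 4.45 5.75] [ 0.   -0.02 -1.31]
```

>>> {"api": "jog_arm", "payload": {
  "targets": [
    [[0.3,2.2,0.5],[0,0,-0.7],50],
    [[0.6,4.4,2],[0,0,-1.3],50],
    [[0.6,4.45,3],[0,0,-1.3],50],
    [[0.6,4.45,3],[0,0,-1.3],50],
    [[0.6,4.45,3],[0,0,-1.3],50]
  ]
}}

```text
time: 4.9
tool_pos: [0.5764, 0.0976, 0.0819]
tool_rot: [-0.0, -0.024, 1.0, -0.0]
contact_force: [-0.3, -1.1, 1.0]
gripper_width: 0.498
grasp_force: 0.0
```

```bash
python3 go.py .5758,.0982,.011,182.9; python3 look.py top t2 110 140 200 150 4
```

```text
t 4.9 pos [0.5764 0.0976 0.0819] yaw -177.2 grip 0.50 0 tilt [-0.001 -0.    -1.   ]
.5758,.0982,.011,182.9 -> [0.02 0.03 2.83] [-0.   -0.01 -0.01]
```

View pics/t2.png

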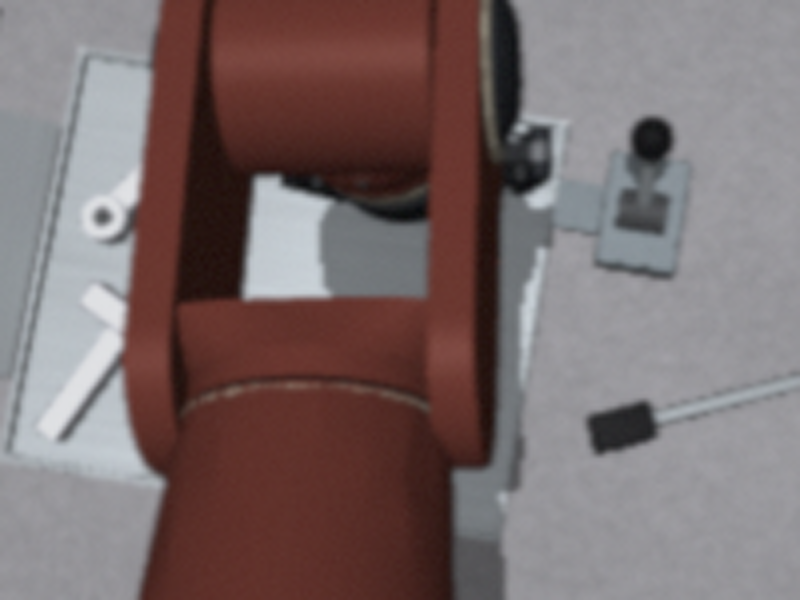

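The lever ball at crop (651,138) is fully over. The arm hides the link from the top camera, so I'll go down, grip and lift.

>>> {"api": "jog_arm", "payload": {
  "targets": [
    [[0,0,1.5],[0,0,0],50],
    [[0,0,2.8],[0,0,0],50],
    [[0,0,2.8],[0,0,0],50],
    [[0,0,2.8],[0,0,0],0],
    [[0,0,2.8],[0,0,0],0],
    [[0,0,2.8],[0,0,0],0],
    [[0,0,2.8],[0,0,0],0],
    [[0,0,2.8],[0,0,0],0]
  ]
}}

```text
time: 5.95
tool_pos: [0.5766, 0.0981, 0.0122]
tool_rot: [0.0, -0.025, 1.0, 0.0]
contact_force: [-0.6, -0.3, -0.1]
gripper_width: -0.001
grasp_force: 0.0
```

>>> {"api": "jog_arm", "payload": {
  "targets": [
    [[0,0,-1.5],[0,0,0],0],
    [[0,0,-3.5],[0,0,0],0],
    [[0,0,-5],[0,0,0],0],
    [[0,0,-5],[0,0,0],0],
    [[0,0,-5],[0,0,0],0]
  ]
}}

```text
time: 6.58
tool_pos: [0.5759, 0.098, 0.1361]
tool_rot: [-0.001, -0.025, 1.0, -0.0]
contact_force: [-0.2, 0.0, 0.3]
gripper_width: -0.001
grasp_force: 0.0
```

```bash
python3 go.py .582,-.309,.135,177.9 .582,-.309,.04,177.9
```

```text
t 6.6 pos [0.5759 0.098  0.1361] yaw -177.2 grip -0.00 0 tilt [-0.001 -0.    -1.   ]
.582,-.309,.135,177.9 -> [  0.56 -16.27   0.05] [-0.   -0.01  0.62]
.582,-.309,.04,177.9 -> [  0.55 -16.27   3.85] [-0.   -0.01  0.62]
```

The fingers shut on nothing, so the link may have been knocked away. I'll move aside and look.

>>> {"api": "jog_arm", "payload": {
  "targets": [
    [[0,-2.5,0],[0,0,0],50],
    [[0,-5,0],[0,0,0],50],
    [[0,-7.5,0],[0,0,0],50],
    [[0,-9,0],[0,0,0],50],
    [[0,-9,0],[0,0,0],50]
  ]
}}

```text
time: 7.2
tool_pos: [0.5861, -0.1288, 0.1344]
tool_rot: [-0.002, -0.023, 1.0, 0.001]
contact_force: [-0.2, 0.8, -0.2]
gripper_width: 0.499
grasp_force: 0.0
```

```bash
python3 look.py top t3 105 145 200 130 4
```

```text
(no output)
```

View pics/t3.png

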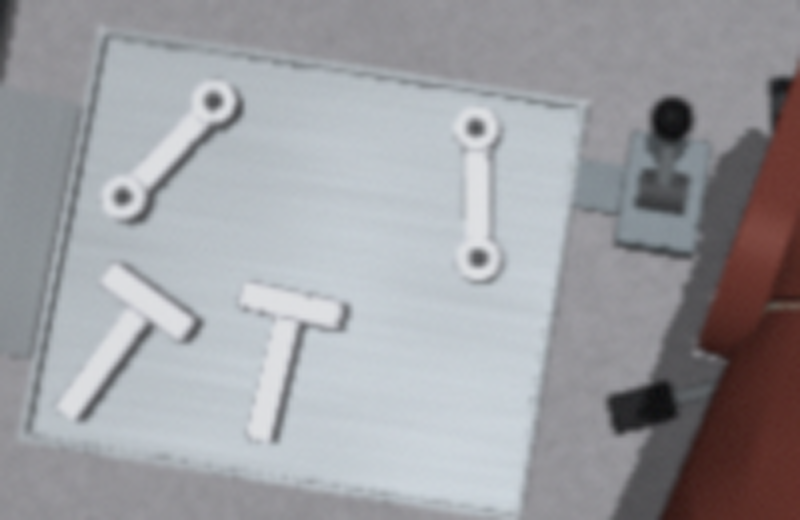

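The link is exactly where it was, and the fingers never touched it. They were either higher or elsewhere than the reading says. I'll compare the reported TCP with the camera.

```bash
python3 look.py scene s4 160 120 200 150 4; python3 go.py .6,0,.1,180
python3 - <<'E'
from h import *
s=state(); p=s["tool_pos"]
w,x,y,z=s["tool_rot"]; r=R.from_quat([x,y,z,w]).as_matrix()
q=pix("scene",[p,p+r[:,1]*.02,p-r[:,1]*.02,[.5943,-.0159,.0709]]);print((q-[160,120])*4, (q[3]-[200,160])*4)
E
```

```text
t 7.3 pos [ 0.5864 -0.1262  0.1349] yaw -177.2 grip 0.50 0 tilt [-0.003  0.002 -1.   ]
.6,0,.1,180 -> [-0.79  5.01  1.4 ] [ 0.01 -0.02  0.35]
[[309.13701586 245.05515944]
 [326.14146328 266.47784417]
 [292.4236895  223.99778852]
 [394.33519379 430.40884197]] [234.33519379 270.40884197]
```

View pics/s4.png

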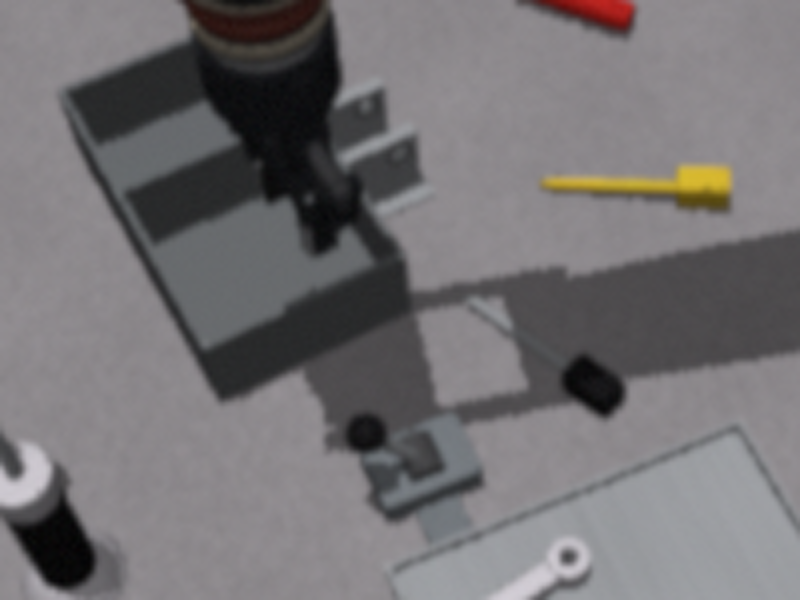

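Run:
```python
from h import *
np.set_printoptions(suppress=True,precision=3)
for n,f in(("scene","s4"),("top","t3")):
    d=np.load(f+".npz")["d"]; v,u=np.nonzero(d>0)
    W=world(n,np.c_[u,v],d[v,u])
    for lo in np.arange(.09,.24,.01):
        m=(W[:,2]>=lo)&(W[:,2]<lo+.01)&(abs(W[:,0]-.586)<.1)&(abs(W[:,1]+.127)<.1)
        if m.sum(): print(n,lo.round(2),m.sum(),W[m].min(0)[:2],W[m].max(0)[:2])
```

```text
scene 0.15 1 [ 0.597 -0.149] [ 0.597 -0.149]
scene 0.16 17 [ 0.585 -0.155] [ 0.602 -0.093]
scene 0.17 37 [ 0.581 -0.151] [ 0.602 -0.091]
scene 0.18 20 [ 0.584 -0.155] [ 0.602 -0.092]
scene 0.19 17 [ 0.595 -0.152] [ 0.603 -0.097]
scene 0.2 25 [ 0.577 -0.159] [ 0.605 -0.074]
scene 0.21 45 [ 0.575 -0.175] [ 0.605 -0.072]
scene 0.22 53 [ 0.576 -0.148] [ 0.608 -0.068]
scene 0.23 62 [ 0.572 -0.153] [ 0.608 -0.065]
top 0.09 1 [ 0.611 -0.029] [ 0.611 -0.029]
top 0.17 7 [ 0.575 -0.108] [ 0.579 -0.096]
top 0.18 5 [ 0.575 -0.108] [ 0.579 -0.096]
top 0.19 1 [ 0.579 -0.095] [ 0.579 -0.095]
top 0.2 9 [ 0.574 -0.178] [ 0.579 -0.096]
top 0.21 18 [ 0.574 -0.183] [ 0.585 -0.095]
top 0.22 20 [ 0.57  -0.185] [ 0.58 -0.1 ]
top 0.23 21 [ 0.569 -0.189] [ 0.581 -0.101]
```

The depth map puts the lowest finger points at z≈.158 while the reported TCP is at .135. The tips therefore sit about 20 mm higher than reported, which also explains the upward push on the lever ball. In x and y the two agree to about 4 mm. I'll correct z by -19 mm and retry, watching the force.

```bash
python3 go.py .5758,.0982,.06,182.9 .5758,.0982,-.008,182.9
```

```text
t 7.3 pos [ 0.5864 -0.1262  0.1349] yaw -177.2 grip 0.50 0 tilt [-0.003  0.002 -1.   ]
.5758,.0982,.06,182.9 -> [-0.02  8.98  3.01] [ 0.01 -0.02 -0.02]
.5758,.0982,-.008,182.9 -> [-0.03  8.98  5.73] [ 0.01 -0.02 -0.02]
```

>>> {"api": "jog_arm", "payload": {
  "targets": [
    [[0,2.5,0],[0,0,0],50],
    [[0,5,0],[0,0,0],50],
    [[0,7.5,0],[0,0,0],50],
    [[0,9,1],[0,0,0],50],
    [[0,9,3],[0,0,0],50],
    [[0,9,4.6],[0,0,0],50],
    [[0,9,4.8],[0,0,0],50],
    [[0,9,4.8],[0,0,0],50]
  ]
}}

```text
time: 8.3
tool_pos: [0.5765, 0.0988, 0.0175]
tool_rot: [0.0, -0.025, 1.0, 0.0]
contact_force: [0.5, -0.1, 0.2]
gripper_width: 0.502
grasp_force: 0.0
```

>>> {"api": "jog_arm", "payload": {
  "targets": [
    [[0,0,0.4],[0,0,0],50],
    [[0,0,0.7],[0,0,0],50],
    [[0,0,0.9],[0,0,0],50],
    [[0,0,0.9],[0,0,0],50]
  ]
}}

```text
time: 8.8
tool_pos: [0.5761, 0.0979, -0.006]
tool_rot: [-0.0, -0.024, 1.0, -0.0]
contact_force: [-0.2, -0.5, 0.1]
gripper_width: 0.503
grasp_force: 0.0
```

No contact at z=-.006, so the correction holds. Closing and lifting.

>>> {"api": "jog_arm", "payload": {
  "targets": [
    [[0,0,0.1],[0,0,0],0],
    [[0,0,0.1],[0,0,0],0],
    [[0,0,0.1],[0,0,0],0],
    [[0,0,0.1],[0,0,0],0],
    [[0,0,0.1],[0,0,0],0],
    [[0,0,-1],[0,0,0],0],
    [[0,0,-3],[0,0,0],0],
    [[0,0,-5],[0,0,0],0]
  ]
}}

```text
time: 9.8
tool_pos: [0.5756, 0.098, 0.1198]
tool_rot: [-0.001, -0.025, 1.0, -0.0]
contact_force: [1.1, 0.3, -1.3]
gripper_width: 0.163
grasp_force: 59.7
```

```bash
python3 go.py .582,-.309,.12,177.9 .582,-.309,.025,177.9
```

```text
t 9.8 pos [0.5756 0.098  0.1198] yaw -177.2 grip 0.16 60 tilt [-0.002 -0.    -1.   ]
.582,-.309,.12,177.9 -> [ 5.400e-01 -1.627e+01 -1.000e-02] [-0.   -0.01  0.61]
.582,-.309,.025,177.9 -> [  0.54 -16.27   3.79] [-0.   -0.01  0.61]
```

>>> {"api": "jog_arm", "payload": {
  "targets": [
    [[0,-2,-0.4],[0,0,0],0],
    [[0.1,-4,-0.4],[0,0,0.1],0],
    [[0.2,-6,-0.4],[0,0,0.2],0],
    [[0.3,-8.2,-0.4],[0,0,0.3],0],
    [[0.4,-10.4,-0.4],[0,0,0.4],0],
    [[0.5,-12.6,-0.4],[0,0,0.5],0],
    [[0.5,-14.8,-0.4],[0,0,0.6],0],
    [[0.5,-16.3,-0.4],[0,0,0.6],0]
  ]
}}

```text
time: 10.8
tool_pos: [0.5834, -0.3119, 0.1288]
tool_rot: [-0.0, 0.018, 1.0, 0.0]
contact_force: [-0.4, 1.3, -0.9]
gripper_width: 0.159
grasp_force: 59.7
```

>>> {"api": "jog_arm", "payload": {
  "targets": [
    [[0,0,0],[0,0,0],0],
    [[0,0,0],[0,0,0],0]
  ]
}}

```text
time: 11.05
tool_pos: [0.5836, -0.3088, 0.1287]
tool_rot: [-0.001, 0.017, 1.0, 0.001]
contact_force: [-0.8, 0.8, -1.7]
gripper_width: 0.159
grasp_force: 59.7
```

```bash
python3 go.py .582,-.309,.12,177.9 .582,-.309,.025,177.9
```

```text
t 11.1 pos [ 0.5836 -0.3088  0.1287] yaw 178.0 grip 0.16 60 tilt [-0.001  0.001 -1.   ]
.582,-.309,.12,177.9 -> [ 0.07 -0.01  0.35] [ 0.01 -0.01  0.02]
.582,-.309,.025,177.9 -> [ 0.06 -0.02  4.15] [ 0.01 -0.01  0.02]
```

>>> {"api": "jog_arm", "payload": {
  "targets": [
    [[0,-0.2,1.5],[0,0,0],0],
    [[0,-0.2,3.2],[0,0,0],0],
    [[0,-0.2,4.6],[0,0,0],0],
    [[0,-0.2,5],[0,0,0],0],
    [[0,-0.2,5],[0,0,0],0],
    [[0,-0.2,5],[0,0,0],27],
    [[0,-0.2,5],[0,0,0],27],
    [[0,-0.2,5],[0,0,0],27]
  ]
}}

```text
time: 12.05
tool_pos: [0.5842, -0.3147, 0.0052]
tool_rot: [0.0, 0.017, 1.0, -0.0]
contact_force: [0.1, 0.1, 0.1]
gripper_width: 0.271
grasp_force: 0.0
```

>>> {"api": "jog_arm", "payload": {
  "targets": [
    [[0,0,-2],[0,0,0],27],
    [[0,0,-4],[0,0,0],27],
    [[0,0,-5],[0,0,0],50],
    [[0,0,-5],[0,0,0],50]
  ]
}}

```text
time: 12.55
tool_pos: [0.5856, -0.3158, 0.1331]
tool_rot: [0.003, 0.017, 1.0, -0.002]
contact_force: [0.0, -0.4, -0.7]
gripper_width: 0.501
grasp_force: 0.0
```

```bash
python3 go.py .5,.1,.12,170 .5,.2123,.12,168.9 .479,.2123,.10,168.9 .479,.2123,-.007,168.9
```

```text
t 12.6 pos [ 0.5856 -0.3158  0.1331] yaw 178.0 grip 0.50 0 tilt [ 0.005 -0.004 -1.   ]
.5,.1,.12,170 -> [ 4.   16.5   0.45] [-0.02  0.04  1.  ]
.5,.2123,.12,168.9 -> [ 4.15 20.99  0.43] [-0.02  0.04  1.14]
.479,.2123,.10,168.9 -> [ 5.   20.97  1.23] [-0.02  0.04  1.14]
.479,.2123,-.007,168.9 -> [ 5.02 20.98  5.51] [-0.02  0.04  1.14]
```

>>> {"api": "jog_arm", "payload": {
  "targets": [
    [[0.5,2.4,0.2],[0,0,0],50],
    [[1,4.8,0.4],[0,0,0.2],50],
    [[1.5,7.2,0.4],[0,0,0.4],50],
    [[2,9.6,0.4],[0,0,0.6],50],
    [[2.6,12,0.4],[0,0,0.8],50],
    [[3.2,14.4,0.4],[0,0,1],50],
    [[3.8,16.8,0.4],[0,0,1.1],50],
    [[4.4,19.2,0.4],[0,0,1.1],50]
  ]
}}

```text
time: 13.55
tool_pos: [0.4886, 0.1705, 0.1173]
tool_rot: [-0.001, 0.094, 0.996, -0.0]
contact_force: [0.8, 0.7, -0.3]
gripper_width: 0.499
grasp_force: 0.0
```

>>> {"api": "jog_arm", "payload": {
  "targets": [
    [[0.6,1.8,0],[0,0,0],50],
    [[0.6,1.8,1.5],[0,0,0],50],
    [[0.6,1.8,2.5],[0,0,0],50],
    [[0.6,1.8,2.5],[0,0,0],50],
    [[0.6,1.8,2.5],[0,0,0],50]
  ]
}}

```text
time: 14.18
tool_pos: [0.4842, 0.2158, 0.0569]
tool_rot: [-0.0, 0.094, 0.996, -0.0]
contact_force: [0.4, 0.2, 0.3]
gripper_width: 0.5
grasp_force: 0.0
```

```bash
python3 go.py .479,.2123,-.007,168.9
```

```text
t 14.2 pos [0.4842 0.2158 0.0569] yaw 169.2 grip 0.50 0 tilt [-0. -0. -1.]
.479,.2123,-.007,168.9 -> [ 0.18 -0.18  2.56] [-0.   -0.    0.04]
```

>>> {"api": "jog_arm", "payload": {
  "targets": [
    [[0.2,-0.2,1],[0,0,0],50],
    [[0.2,-0.2,2],[0,0,0],50],
    [[0.2,-0.2,2.5],[0,0,0],50],
    [[0.2,-0.2,2.5],[0,0,0],50],
    [[0.2,-0.2,2.5],[0,0,0],0],
    [[0.2,-0.2,2.5],[0,0,0],0],
    [[0.2,-0.2,2.5],[0,0,0],0],
    [[0.2,-0.2,2.5],[0,0,0],0]
  ]
}}

```text
time: 15.18
tool_pos: [0.4798, 0.2124, -0.0038]
tool_rot: [0.001, 0.094, 0.996, 0.0]
contact_force: [-1.2, 0.2, 5.9]
gripper_width: 0.157
grasp_force: 59.2
```

>>> {"api": "jog_arm", "payload": {
  "targets": [
    [[0,0,0],[0,0,0],0],
    [[0,0,-1],[0,0,0],0],
    [[0,0,-3],[0,0,0],0],
    [[0,0,-5],[0,0,0],0],
    [[0,0,-5.5],[0,0,0],0],
    [[0,0,-5.5],[0,0,0],0]
  ]
}}

```text
time: 15.92
tool_pos: [0.4787, 0.212, 0.1324]
tool_rot: [0.001, 0.094, 0.996, 0.0]
contact_force: [0.3, -0.5, -1.6]
gripper_width: 0.161
grasp_force: 58.8
```

```bash
python3 - <<'E'
import numpy as np
c=np.array([.586,-.206]);x=np.array([.9993,-.037]);y=np.array([.037,.9993])
print("A",c+.025*x+.030*y,"B",c-.010*x-.030*y)
E
python3 go.py .6121,-.177,.13,177.9 .6121,-.177,.0,177.9
```

```text
A [ 0.6120925 -0.176946 ] B [ 0.574897 -0.235609]
t 15.9 pos [0.4787 0.212  0.1324] yaw 169.2 grip 0.16 59 tilt [ 0.001  0.    -1.   ]
.6121,-.177,.13,177.9 -> [ -8.15 -14.29   0.1 ] [ 0.    0.01 -1.08]
.6121,-.177,.0,177.9 -> [ -8.15 -14.29   5.3 ] [ 0.    0.01 -1.08]
```

>>> {"api": "jog_arm", "payload": {
  "targets": [
    [[-1.1,-2,0],[0,0,-0.1],0],
    [[-2.2,-4,0],[0,0,-0.3],0],
    [[-3.4,-6,0],[0,0,-0.5],0],
    [[-4.6,-8,0],[0,0,-0.7],0],
    [[-5.7,-10,0],[0,0,-0.9],0],
    [[-6.8,-12,0],[0,0,-1.1],0],
    [[-8.1,-14.3,0],[0,0,-1.1],0],
    [[-8.1,-14.3,0],[0,0,-1.1],0]
  ]
}}

```text
time: 16.92
tool_pos: [0.6093, -0.1803, 0.1284]
tool_rot: [-0.002, 0.02, 1.0, 0.001]
contact_force: [-0.5, 0.3, -1.2]
gripper_width: 0.158
grasp_force: 58.9
```

```bash
python3 go.py .6121,-.177,.002,177.9
```

```text
t 16.9 pos [ 0.6093 -0.1803  0.1284] yaw 177.8 grip 0.16 59 tilt [-0.005  0.001 -1.   ]
.6121,-.177,.002,177.9 -> [-0.13  0.13  5.05] [ 0.01 -0.03 -0.02]
```

>>> {"api": "jog_arm", "payload": {
  "targets": [
    [[0,0,1.5],[0,0,0],0],
    [[0,0,3.2],[0,0,0],0],
    [[0,0,4.6],[0,0,0],0],
    [[0,0,5],[0,0,0],0],
    [[0,0,5],[0,0,0],0],
    [[0,0,5],[0,0,0],35],
    [[0,0,5],[0,0,0],35],
    [[0,0,5],[0,0,0],35]
  ]
}}

```text
time: 17.92
tool_pos: [0.6113, -0.1775, 0.0084]
tool_rot: [0.001, 0.017, 1.0, -0.0]
contact_force: [0.0, -0.3, -0.3]
gripper_width: 0.351
grasp_force: 0.0
```

>>> {"api": "jog_arm", "payload": {
  "targets": [
    [[0,0,-2],[0,0,0],35],
    [[0,0,-4],[0,0,0],35],
    [[0,0,-5],[0,0,0],50],
    [[0,0,-5],[0,0,0],50]
  ]
}}

```text
time: 18.42
tool_pos: [0.6124, -0.178, 0.1357]
tool_rot: [0.003, 0.017, 1.0, -0.001]
contact_force: [-0.7, -0.1, -0.9]
gripper_width: 0.504
grasp_force: 0.0
```

```bash
python3 go.py .4836,.3097,.12,145.7
```

```text
t 18.4 pos [ 0.6124 -0.178   0.1357] yaw 178.0 grip 0.50 0 tilt [ 0.006 -0.003 -1.   ]
.4836,.3097,.12,145.7 -> [ 5.83 19.32  0.55] [-0.    0.05  4.04]
```

>>> {"api": "jog_arm", "payload": {
  "targets": [
    [[0.7,2.4,0.2],[0,0,0.2],50],
    [[1.4,4.8,0.4],[0,0,0.8],50],
    [[2.1,7.2,0.4],[0,0,1.4],50],
    [[2.9,9.6,0.4],[0,0,2],50],
    [[3.6,12,0.4],[0,0,2.6],50],
    [[4.3,14.4,0.4],[0,0,3.2],50],
    [[5,16.8,0.4],[0,0,3.7],50],
    [[5.8,19.3,0.5],[0,0,4],50]
  ]
}}

```text
time: 19.42
tool_pos: [0.4817, 0.3074, 0.1177]
tool_rot: [-0.001, 0.293, 0.956, -0.001]
contact_force: [0.6, -0.2, 0.5]
gripper_width: 0.5
grasp_force: 0.0
```

>>> {"api": "jog_arm", "payload": {
  "targets": [
    [[0,0,1],[0,0,0],50],
    [[0,0,2.4],[0,0,0],50],
    [[0,0,2.4],[0,0,0],50],
    [[0,0,2.4],[0,0,0],50]
  ]
}}

```text
time: 19.92
tool_pos: [0.4834, 0.3057, 0.0596]
tool_rot: [-0.0, 0.292, 0.956, -0.0]
contact_force: [0.3, -1.0, -0.8]
gripper_width: 0.498
grasp_force: 0.0
```

```bash
python3 go.py .4836,.3097,-.005,145.7
```

```text
t 19.9 pos [0.4834 0.3057 0.0596] yaw 146.0 grip 0.50 0 tilt [-0. -0. -1.]
.4836,.3097,-.005,145.7 -> [0.08 0.14 2.58] [-0.   -0.    0.04]
```

>>> {"api": "jog_arm", "payload": {
  "targets": [
    [[0.1,0.1,1],[0,0,0],50],
    [[0.1,0.1,2],[0,0,0],50],
    [[0.1,0.1,2.6],[0,0,0],50],
    [[0.1,0.1,2.6],[0,0,0],50],
    [[0.1,0.1,2.6],[0,0,0],0],
    [[0.1,0.1,2.6],[0,0,0],0],
    [[0.1,0.1,2.6],[0,0,0],0],
    [[0.1,0.1,2.6],[0,0,0],0]
  ]
}}

```text
time: 20.92
tool_pos: [0.4841, 0.3101, -0.0035]
tool_rot: [0.001, 0.292, 0.956, 0.001]
contact_force: [0.0, -0.5, 6.2]
gripper_width: 0.158
grasp_force: 59.2
```

>>> {"api": "jog_arm", "payload": {
  "targets": [
    [[0,0,0],[0,0,0],0],
    [[0,0,-1],[0,0,0],0],
    [[0,0,-3],[0,0,0],0],
    [[0,0,-5],[0,0,0],0],
    [[0,0,-5.5],[0,0,0],0],
    [[0,0,-5.5],[0,0,0],0]
  ]
}}

```text
time: 21.68
tool_pos: [0.4828, 0.3095, 0.1324]
tool_rot: [0.0, 0.292, 0.956, 0.0]
contact_force: [-0.9, -1.1, -1.5]
gripper_width: 0.159
grasp_force: 58.8
```

```bash
python3 go.py .575,-.236,.13,177.9
```

```text
t 21.7 pos [0.4828 0.3095 0.1324] yaw 146.0 grip 0.16 59 tilt [ 0.001  0.    -1.   ]
.575,-.236,.13,177.9 -> [-15.25 -16.03   0.09] [ 0.01  0.01 -3.99]
```

>>> {"api": "jog_arm", "payload": {
  "targets": [
    [[-1.5,-1.6,0],[0,0,-0.3],0],
    [[-3,-3.2,0],[0,0,-0.8],0],
    [[-4.6,-4.8,0],[0,0,-1.3],0],
    [[-6.2,-6.5,0],[0,0,-1.8],0],
    [[-7.8,-8.2,0],[0,0,-2.3],0],
    [[-9.3,-9.8,0],[0,0,-2.8],0],
    [[-10.8,-11.4,0],[0,0,-3.4],0],
    [[-12,-12.6,0],[0,0,-4],0]
  ]
}}

```text
time: 22.68
tool_pos: [0.5535, -0.121, 0.1286]
tool_rot: [-0.003, 0.017, 1.0, 0.001]
contact_force: [0.3, 1.2, -1.2]
gripper_width: 0.158
grasp_force: 58.9
```

>>> {"api": "jog_arm", "payload": {
  "targets": [
    [[0,0,0],[0,0,0],0],
    [[0,0,0],[0,0,0],0]
  ]
}}

```text
time: 22.92
tool_pos: [0.5539, -0.1187, 0.1296]
tool_rot: [-0.002, 0.018, 1.0, 0.001]
contact_force: [0.4, -0.8, -2.0]
gripper_width: 0.158
grasp_force: 59.0
```

```bash
python3 go.py .575,-.236,.13,177.9
```

```text
t 22.9 pos [ 0.5539 -0.1187  0.1296] yaw 178.0 grip 0.16 59 tilt [-0.004  0.002 -1.   ]
.575,-.236,.13,177.9 -> [-1.01 -4.66 -0.03] [ 0.01 -0.03  0.01]
```

>>> {"api": "jog_arm", "payload": {
  "targets": [
    [[-0.5,-2.3,0],[0,0,0],0],
    [[-1,-4.5,0],[0,0,0],0],
    [[-1,-4.6,0],[0,0,0],0],
    [[-1,-4.6,0],[0,0,0],0],
    [[-1,-4.6,1.5],[0,0,0],0],
    [[-1,-4.6,3.2],[0,0,0],0],
    [[-1,-4.6,4.7],[0,0,0],0],
    [[-1,-4.6,4.9],[0,0,0],0]
  ]
}}

```text
time: 23.92
tool_pos: [0.5753, -0.2321, 0.0069]
tool_rot: [-0.001, 0.016, 1.0, 0.001]
contact_force: [-1.0, 0.8, -0.2]
gripper_width: 0.157
grasp_force: 59.1
```

>>> {"api": "jog_arm", "payload": {
  "targets": [
    [[0,0,0],[0,0,0],0],
    [[0,0,0],[0,0,0],30],
    [[0,0,0],[0,0,0],30],
    [[0,0,0],[0,0,0],30],
    [[0,0,-2],[0,0,0],30],
    [[0,0,-4],[0,0,0],30],
    [[0,0,-5],[0,0,0],50],
    [[0,0,-5],[0,0,0],50]
  ]
}}

```text
time: 24.92
tool_pos: [0.5782, -0.2363, 0.1381]
tool_rot: [0.003, 0.017, 1.0, -0.001]
contact_force: [0.0, 0.2, 0.1]
gripper_width: 0.496
grasp_force: 0.0
```

```bash
python3 go.py .6,.1,.12,160 .6,.288,.12,138.9
```

```text
t 24.9 pos [ 0.5782 -0.2363  0.1381] yaw 178.0 grip 0.50 0 tilt [ 0.006 -0.003 -1.   ]
.6,.1,.12,160 -> [-0.4  13.48  0.69] [-0.01  0.04  2.25]
.6,.288,.12,138.9 -> [-0.14 20.99  0.67] [-0.01  0.05  4.89]
```

>>> {"api": "jog_arm", "payload": {
  "targets": [
    [[0,2.3,0.3],[0,0,0.2],50],
    [[0,4.6,0.5],[0,0,0.7],50],
    [[0,6.9,0.5],[0,0,1.3],50],
    [[0,9.2,0.5],[0,0,1.9],50],
    [[0,11.5,0.5],[0,0,2.5],50],
    [[0,13.8,0.5],[0,0,3.1],50],
    [[0,16.1,0.5],[0,0,3.8],50],
    [[-0.1,18.4,0.5],[0,0,4.5],50]
  ]
}}

```text
time: 25.92
tool_pos: [0.5933, 0.2259, 0.1196]
tool_rot: [-0.001, 0.327, 0.945, -0.001]
contact_force: [0.7, 1.0, 0.8]
gripper_width: 0.501
grasp_force: 0.0
```

>>> {"api": "jog_arm", "payload": {
  "targets": [
    [[0,0,0],[0,0,0.4],50],
    [[0,0,0],[0,0,0.4],50]
  ]
}}

```text
time: 26.18
tool_pos: [0.5934, 0.2247, 0.1197]
tool_rot: [-0.001, 0.351, 0.936, -0.001]
contact_force: [-1.4, -0.5, 0.0]
gripper_width: 0.5
grasp_force: 0.0
```

```bash
python3 go.py .6,.288,.06,138.9 .6,.288,-.006,138.9
```

```text
t 26.2 pos [0.5934 0.2247 0.1197] yaw 138.9 grip 0.50 0 tilt [-0.004 -0.001 -1.   ]
.6,.288,.06,138.9 -> [1.46 2.09 2.38] [-0.02 -0.01  0.  ]
.6,.288,-.006,138.9 -> [1.46 2.1  5.02] [-0.02 -0.01  0.  ]
```

>>> {"api": "jog_arm", "payload": {
  "targets": [
    [[0.7,1,0],[0,0,0],50],
    [[1.5,2.1,1],[0,0,0],50],
    [[1.5,2.1,2.5],[0,0,0],50],
    [[1.5,2.1,2.5],[0,0,0],50],
    [[1.5,2.1,4],[0,0,0],50],
    [[1.5,2.1,4.9],[0,0,0],50],
    [[1.5,2.1,4.95],[0,0,0],50],
    [[1.5,2.1,4.95],[0,0,0],50]
  ]
}}

```text
time: 27.18
tool_pos: [0.602, 0.2886, -0.0004]
tool_rot: [0.001, 0.352, 0.936, 0.0]
contact_force: [0.1, 0.2, 1.1]
gripper_width: 0.5
grasp_force: 0.0
```

>>> {"api": "jog_arm", "payload": {
  "targets": [
    [[0,0,0],[0,0,0],0],
    [[0,0,0],[0,0,0],0],
    [[0,0,0],[0,0,0],0],
    [[0,0,0],[0,0,0],0],
    [[0,0,0],[0,0,0],0],
    [[0,0,-2],[0,0,0],0],
    [[0,0,-4],[0,0,0],0],
    [[0,0,-5.5],[0,0,0],0]
  ]
}}

```text
time: 28.18
tool_pos: [0.6016, 0.2889, 0.1381]
tool_rot: [0.001, 0.352, 0.936, 0.001]
contact_force: [1.2, 0.1, -0.8]
gripper_width: -0.001
grasp_force: 0.0
```

```bash
python3 go.py .582,-.350,.14,177.9 .582,-.350,.14,177.9
```

```text
t 28.2 pos [0.6016 0.2889 0.1381] yaw 138.8 grip -0.00 0 tilt [ 0.002  0.001 -1.   ]
.582,-.350,.14,177.9 -> [-16.24 -19.75  -0.1 ] [ 0.01  0.01 -4.88]
.582,-.350,.14,177.9 -> [-16.24 -19.75  -0.1 ] [ 0.01  0.01 -4.88]
```

The grasp closed on nothing. I'll move away and look at both the tray and the tote.

>>> {"api": "jog_arm", "payload": {
  "targets": [
    [[1.5,-1.5,-1],[0,0,0],50],
    [[3,-3,-2],[0,0,0],50],
    [[2,-6,-2],[0,0,0],50],
    [[0,-8,-2],[0,0,0],50],
    [[-1,-10,-2],[0,0,0],50],
    [[-1,-10,-2],[0,0,0],50]
  ]
}}

```text
time: 28.92
tool_pos: [0.4546, 0.0817, 0.1855]
tool_rot: [0.0, 0.353, 0.935, -0.0]
contact_force: [-0.0, 1.4, -0.6]
gripper_width: 0.501
grasp_force: 0.0
```

```bash
python3 go.py .6,.288,.1,138.9; python3 look.py top t5 105 140 320 140 2
```

```text
t 28.9 pos [0.4546 0.0817 0.1855] yaw 138.6 grip 0.50 0 tilt [ 0. -0. -1.]
.6,.288,.1,138.9 -> [ 1.09 10.04  3.42] [ 0.    0.   -0.04]
```

View pics/t5.png

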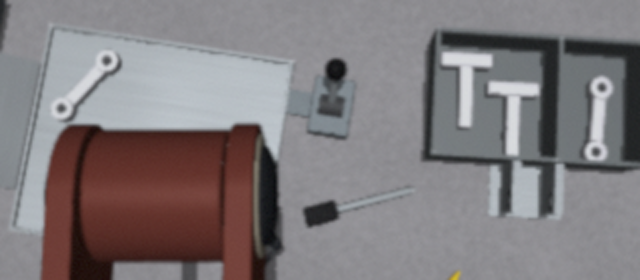

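The T's at crop (467,90) and (512,117) and the first link at (598,120) lie well in their bays. The second link hasn't moved (bosses at (107,61) and (62,108)), so the fingers passed just above its web. The z offset is therefore nearer 23 mm, and I'll retry deeper while watching the force.

>>> {"api": "jog_arm", "payload": {
  "targets": [
    [[0.2,2.4,0.5],[0,0,0],50],
    [[0.4,4.8,1],[0,0,0],50],
    [[0.7,7.2,2],[0,0,0],50],
    [[1,9.6,3],[0,0,0],50],
    [[1.1,10,4.5],[0,0,0],50],
    [[1.1,10,5.5],[0,0,0],50],
    [[1.1,10,5.5],[0,0,0],50],
    [[1.1,10,5.5],[0,0,0],50]
  ]
}}

```text
time: 29.98
tool_pos: [0.5998, 0.2912, 0.0494]
tool_rot: [0.0, 0.351, 0.936, 0.001]
contact_force: [0.7, 0.6, 1.3]
gripper_width: 0.5
grasp_force: 0.0
```

```bash
python3 go.py .6,.288,-.015,138.9
```

```text
t 30.0 pos [0.5998 0.2912 0.0494] yaw 138.9 grip 0.50 0 tilt [ 0.001  0.001 -1.   ]
.6,.288,-.015,138.9 -> [-0.09 -0.09  2.58] [ 0.01  0.   -0.01]
```

>>> {"api": "jog_arm", "payload": {
  "targets": [
    [[0,-0.1,1],[0,0,0],50],
    [[0,-0.1,2],[0,0,0],50],
    [[0,-0.1,2.3],[0,0,0],50],
    [[0,-0.1,2.4],[0,0,0],50],
    [[0,-0.1,2.5],[0,0,0],50],
    [[0,-0.1,2.5],[0,0,0],50]
  ]
}}

```text
time: 30.72
tool_pos: [0.5982, 0.2886, -0.0132]
tool_rot: [0.001, 0.352, 0.936, 0.0]
contact_force: [-0.9, -0.1, 0.2]
gripper_width: 0.498
grasp_force: 0.0
```

>>> {"api": "jog_arm", "payload": {
  "targets": [
    [[0,0,0],[0,0,0],0],
    [[0,0,0],[0,0,0],0],
    [[0,0,0],[0,0,0],0],
    [[0,0,0],[0,0,0],0],
    [[0,0,0],[0,0,0],0]
  ]
}}

```text
time: 31.35
tool_pos: [0.5982, 0.2886, -0.0133]
tool_rot: [0.0, 0.352, 0.936, 0.0]
contact_force: [-0.8, 0.6, 5.0]
gripper_width: 0.165
grasp_force: 62.4
```

>>> {"api": "jog_arm", "payload": {
  "targets": [
    [[0,0,-1],[0,0,0],0],
    [[0,0,-3],[0,0,0],0],
    [[0,0,-5],[0,0,0],0],
    [[0,0,-6],[0,0,0],0],
    [[0,0,-6],[0,0,0],0],
    [[0,0,-6],[0,0,0],0]
  ]
}}

```text
time: 32.1
tool_pos: [0.5962, 0.2878, 0.1332]
tool_rot: [-0.002, 0.352, 0.936, -0.001]
contact_force: [0.2, -0.1, -1.0]
gripper_width: 0.168
grasp_force: 61.7
```

```bash
python3 go.py .582,-.348,.14,177.9
python3 - <<'E'
from h import *
print(onplane("top",[(601/2+104.75,87/2+139.75),(596/2+104.75,151/2+139.75),(467/2+104.75,60/2+139.75),(512/2+104.75,88/2+139.75)],.025))
E
```

```text
t 32.1 pos [0.5962 0.2878 0.1332] yaw 138.8 grip 0.17 62 tilt [-0.004 -0.001 -1.   ]
.582,-.348,.14,177.9 -> [-16.32 -19.52  -0.24] [-0.02 -0.02 -4.89]
[[ 0.60670783 -0.34514307  0.025     ]
 [ 0.52763764 -0.33726076  0.025     ]
 [ 0.63719637 -0.17943852  0.025     ]
 [ 0.60343408 -0.23462368  0.025     ]]
```

The first link now lies near the middle of the narrow bay, at y≈-.341. The second goes beside it at y≈-.311, released from slightly above.

>>> {"api": "jog_arm", "payload": {
  "targets": [
    [[-1.5,-1.8,-0.2],[0,0,-0.3],0],
    [[-3,-3.6,-0.2],[0,0,-0.8],0],
    [[-4.6,-5.4,-0.2],[0,0,-1.3],0],
    [[-6.2,-7.2,-0.2],[0,0,-1.9],0],
    [[-7.8,-9,-0.2],[0,0,-2.5],0],
    [[-9.3,-10.8,-0.2],[0,0,-3.2],0],
    [[-10.8,-12.6,-0.2],[0,0,-4],0],
    [[-12.2,-14.3,-0.2],[0,0,-4.9],0]
  ]
}}

```text
time: 33.1
tool_pos: [0.5899, -0.1829, 0.1377]
tool_rot: [-0.002, 0.015, 1.0, 0.001]
contact_force: [1.1, 0.2, -0.5]
gripper_width: 0.165
grasp_force: 61.8
```

>>> {"api": "jog_arm", "payload": {
  "targets": [
    [[0,0,0],[0,0,0],0],
    [[0,0,0],[0,0,0],0]
  ]
}}

```text
time: 33.35
tool_pos: [0.5906, -0.1808, 0.1384]
tool_rot: [-0.002, 0.018, 1.0, 0.001]
contact_force: [-1.1, 0.0, -1.7]
gripper_width: 0.162
grasp_force: 61.7
```

```bash
python3 go.py .582,-.311,.14,177.9 .582,-.311,.014,177.9
```

```text
t 33.4 pos [ 0.5906 -0.1808  0.1384] yaw 178.0 grip 0.16 62 tilt [-0.004  0.002 -1.   ]
.582,-.311,.14,177.9 -> [ 0.16 -5.22 -0.07] [ 0.01 -0.03  0.01]
.582,-.311,.014,177.9 -> [ 0.14 -5.23  4.97] [ 0.01 -0.03  0.01]
```

>>> {"api": "jog_arm", "payload": {
  "targets": [
    [[0.1,-2,0],[0,0,0],0],
    [[0.1,-4,0],[0,0,0],0],
    [[0.1,-5.2,0],[0,0,0],0],
    [[0.1,-5.2,0],[0,0,0],0],
    [[0.1,-5.2,1.5],[0,0,0],0],
    [[0.1,-5.2,3.2],[0,0,0],0],
    [[0.1,-5.2,4.7],[0,0,0],0],
    [[0.1,-5.2,5],[0,0,0],0]
  ]
}}

```text
time: 34.35
tool_pos: [0.5826, -0.3073, 0.0116]
tool_rot: [-0.003, 0.016, 1.0, 0.002]
contact_force: [-0.7, 1.5, -1.5]
gripper_width: 0.164
grasp_force: 61.7
```

>>> {"api": "jog_arm", "payload": {
  "targets": [
    [[0,0,0],[0,0,0],0],
    [[0,0,0],[0,0,0],27],
    [[0,0,0],[0,0,0],27],
    [[0,0,0],[0,0,0],27],
    [[0,0,-2],[0,0,0],27],
    [[0,0,-4],[0,0,0],27],
    [[0,0,-5],[0,0,0],60],
    [[0,0,-5],[0,0,0],60]
  ]
}}

```text
time: 35.35
tool_pos: [0.5865, -0.3126, 0.1447]
tool_rot: [0.003, 0.017, 1.0, -0.002]
contact_force: [0.4, 0.3, -0.4]
gripper_width: 0.6
grasp_force: 0.0
```

>>> {"api": "jog_arm", "payload": {
  "targets": [
    [[0,2,-1],[0,0,0],60],
    [[0,4,-1],[0,0,0],60],
    [[0,6,-1],[0,0,0],60],
    [[0,8,-1],[0,0,0],60],
    [[0,10,-1],[0,0,0],60],
    [[0,12,-1],[0,0,0],60],
    [[0,14,-1],[0,0,0],60],
    [[0,14,-1],[0,0,0],60]
  ]
}}

```text
time: 36.35
tool_pos: [0.5955, 0.0414, 0.1635]
tool_rot: [-0.002, 0.015, 1.0, 0.0]
contact_force: [0.2, -0.1, 0.2]
gripper_width: 0.595
grasp_force: 0.0
```

```bash
python3 go.py .45,0,.08,105; python3 look.py top t6 235 145 200 125 4
```

```text
t 36.4 pos [0.5955 0.0414 0.1635] yaw 178.3 grip 0.60 0 tilt [-0.004  0.001 -1.   ]
.45,0,.08,105 -> [ 5.76 -1.83  3.36] [-0.01 -0.02  9.16]
```

View pics/t6.png

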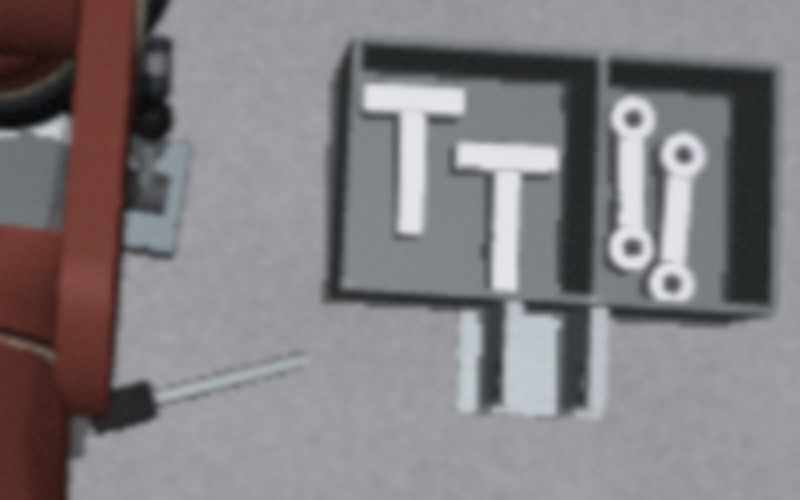

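All four castings lie in their bays: T's at crop (410,160) and (507,215), links at (632,180) and (677,215). The rod hasn't moved (block (122,407), tip (308,357)). Next is the rod grasp.

>>> {"api": "jog_arm", "payload": {
  "targets": [
    [[0.7,-0.2,0],[0,0,1.2],60],
    [[1.4,-0.4,0],[0,0,2.4],60],
    [[2.1,-0.6,0],[0,0,3.6],60],
    [[2.8,-0.8,0],[0,0,4.8],60],
    [[3.5,-1,0],[0,0,6],60],
    [[4.2,-1.3,0],[0,0,7.2],60],
    [[5,-1.6,0],[0,0,8.4],60],
    [[5.8,-1.8,1],[0,0,9],60]
  ]
}}

```text
time: 37.4
tool_pos: [0.451, -0.0033, 0.1418]
tool_rot: [0.002, 0.604, 0.797, 0.001]
contact_force: [0.6, -0.1, -0.9]
gripper_width: 0.6
grasp_force: 0.0
```

>>> {"api": "jog_arm", "payload": {
  "targets": [
    [[0,0,1],[0,0,0],60],
    [[0,0,1.5],[0,0,0],60],
    [[0,0,1.5],[0,0,0],60]
  ]
}}

```text
time: 37.78
tool_pos: [0.4495, -0.002, 0.102]
tool_rot: [-0.001, 0.602, 0.798, -0.001]
contact_force: [-0.3, 0.5, 0.2]
gripper_width: 0.597
grasp_force: 0.0
```

```bash
python3 go.py .448,-.0036,.06,106 .448,-.0036,-.012,106
```

```text
t 37.8 pos [ 0.4495 -0.002   0.102 ] yaw 106.0 grip 0.60 0 tilt [-0.003  0.    -1.   ]
.448,-.0036,.06,106 -> [-0.05 -0.07  1.68] [-0.02 -0.01 -0.  ]
.448,-.0036,-.012,106 -> [-0.05 -0.06  4.56] [-0.02 -0.01 -0.  ]
```

>>> {"api": "jog_arm", "payload": {
  "targets": [
    [[0,-0.1,1.5],[0,0,0],60],
    [[0,-0.1,3],[0,0,0],60],
    [[0,-0.1,4],[0,0,0],60],
    [[0,-0.1,4.5],[0,0,0],60],
    [[0,-0.1,4.6],[0,0,0],60],
    [[0,-0.1,4.6],[0,0,0],60],
    [[0,-0.1,4.6],[0,0,0],60]
  ]
}}

```text
time: 38.65
tool_pos: [0.4492, -0.0024, -0.0103]
tool_rot: [0.001, 0.602, 0.799, 0.001]
contact_force: [0.8, 0.8, -0.1]
gripper_width: 0.6
grasp_force: 0.0
```

>>> {"api": "jog_arm", "payload": {
  "targets": [
    [[0,0,0],[0,0,0],0],
    [[0,0,0],[0,0,0],0],
    [[0,0,0],[0,0,0],0],
    [[0,0,0],[0,0,0],0],
    [[0,0,0],[0,0,0],0]
  ]
}}

```text
time: 39.28
tool_pos: [0.4486, -0.0023, -0.0109]
tool_rot: [0.0, 0.602, 0.799, 0.0]
contact_force: [-0.8, 0.7, 6.0]
gripper_width: 0.262
grasp_force: 59.9
```

```bash
python3 go.py .448,-.0036,.1,106
```

```text
t 39.3 pos [ 0.4486 -0.0023 -0.0109] yaw 106.0 grip 0.26 60 tilt [ 0.001 -0.    -1.   ]
.448,-.0036,.1,106 -> [-0.05 -0.03 -4.43] [0.01 0.   0.  ]
```

>>> {"api": "jog_arm", "payload": {
  "targets": [
    [[0,0,-0.7],[0,0,0],0],
    [[0,0,-1.6],[0,0,0],0],
    [[0,0,-2.4],[0,0,0],0],
    [[0,0,-2.4],[0,0,0],0]
  ]
}}

```text
time: 39.78
tool_pos: [0.4491, -0.0024, 0.0495]
tool_rot: [0.001, 0.602, 0.799, 0.001]
contact_force: [-0.8, 0.1, -0.8]
gripper_width: 0.261
grasp_force: 59.2
```

```bash
python3 go.py .471,-.065,.05,87.9
```

```text
t 39.8 pos [ 0.4491 -0.0024  0.0495] yaw 106.0 grip 0.26 59 tilt [ 0.003 -0.001 -1.   ]
.471,-.065,.05,87.9 -> [-2.65  0.15 -0.02] [0.02 0.01 2.26]
```

>>> {"api": "jog_arm", "payload": {
  "targets": [
    [[-0.9,0,0],[0,0,0.7],0],
    [[-1.8,0.1,0],[0,0,1.5],0],
    [[-2.6,0.1,0.5],[0,0,2.2],0],
    [[-2.6,0.1,1.1],[0,0,2.25],0],
    [[-2.6,0.1,1.1],[0,0,2.25],0],
    [[-2.6,0.1,1.1],[0,0,2.25],0],
    [[-2.6,0.1,1.1],[0,0,2.25],0]
  ]
}}

```text
time: 40.65
tool_pos: [0.4686, -0.0636, 0.0213]
tool_rot: [0.0, 0.719, 0.695, 0.0]
contact_force: [0.8, 0.3, -0.5]
gripper_width: 0.26
grasp_force: 59.1
```

```bash
python3 go.py .471,-.065,.022,87.9; python3 look.py scene s7 225 120 100 75 8; python3 look.py top t7 285 190 110 75 7
```

```text
t 40.6 pos [ 0.4686 -0.0636  0.0213] yaw 88.1 grip 0.26 59 tilt [ 0.001 -0.    -1.   ]
.471,-.065,.022,87.9 -> [-0.05  0.1  -0.03] [0.01 0.   0.02]
```

View pics/s7.png

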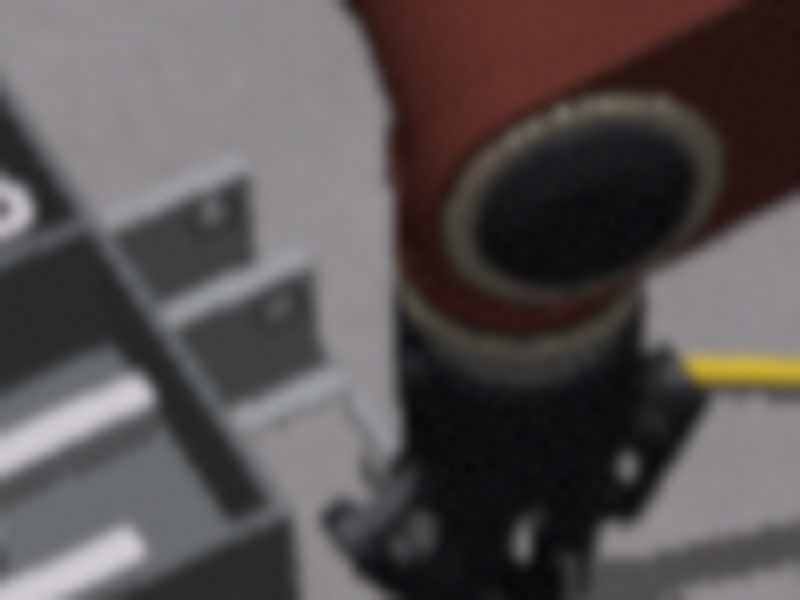

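View pics/t7.png

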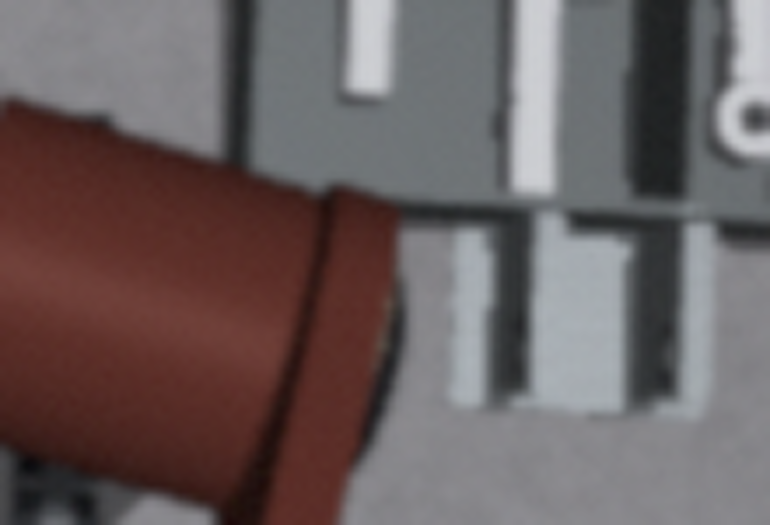

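The scene crop shows the hole in the near eyelet at (281,305), the far one at (213,210) and the shaft tip at (347,390). I'll check these against the predicted hole axis and tip.

Run:
```python
from h import *
np.set_printoptions(suppress=True,precision=4)
c=lambda X:((pix("scene",X)+.44-[225,120])*8)
near=np.array([.4651,-.225,.045]);y=np.array([.037,.9993,0])
print("holes pred",c([near,near-.05*y]), "obs (281,305),(213,210)")
p=state()["tool_pos"]; a=np.radians(88.1); d=-np.array([np.cos(a),np.sin(a),0])
ax=np.array([p[0],p[1],.045])
print("tip pred",c([ax+.12*d, ax+.1*d]),ax+.12*d,"obs 347,390")
u=lambda x,yy:[(x/8+225-.44,yy/8+120-.44)]
print("tip on .045",onplane("scene",u(347,390),.045),"hole .045",onplane("scene",u(281,305),.045),onplane("scene",u(213,210),.045))
print("d/dmm",(c([near+[.001,0,0],near+[0,.001,0],near+[0,0,.001]])-c([near])))
# depth on near plate face
dd=np.load("s7.npz")["d"]; W=world("scene",[(u_,v_) for v_ in range(157,166) for u_ in range(252,264)],[dd[v_,u_] for v_ in range(157,166) for u_ in range(252,264)]); print(np.median(W,0))
dt=np.load("t7.npz")["d"]; us,vs=np.meshgrid(np.arange(340,392),np.arange(222,252)); W=world("top",np.c_[us.ravel(),vs.ravel()],dt[vs,us].ravel())
m=(abs(W[:,2]-.06)<.006)&(W[:,0]<.5)
for q in(W[m][W[m][:,1]>-.25],W[m][W[m][:,1]<-.25]): print(len(q),np.percentile(q,[2,50,98],axis=0))
```

```text
holes pred [[289.4507 300.9483]
 [224.3106 209.0437]] obs (281,305),(213,210)
tip pred [[349.6408 377.3737]
 [377.5226 416.2911]] [ 0.4648 -0.1837  0.045 ] obs 347,390
tip on .045 [[ 0.4685 -0.1795  0.045 ]] hole .045 [[ 0.4686 -0.2251  0.045 ]] [[ 0.467  -0.2768  0.045 ]]
d/dmm [[-2.3808  1.18  ]
 [ 1.418   1.8326]
 [-0.1546 -1.7483]]
[ 0.4776 -0.2237  0.0369]
98 [[ 0.4539 -0.2356  0.0549]
 [ 0.4759 -0.2285  0.0597]
 [ 0.498  -0.2239  0.0633]]
112 [[ 0.4504 -0.2851  0.0548]
 [ 0.4731 -0.2798  0.0598]
 [ 0.4987 -0.2743  0.063 ]]
```

Hole axis and shaft tip agree in height. The tip needs about +2 mm in x. Inserting slowly.

>>> {"api": "jog_arm", "payload": {
  "targets": [
    [[0,0.08,0],[0,0,0],0],
    [[-0.6,0.08,0],[0,0,0],0],
    [[-1.1,0.08,0],[0,0,0],0],
    [[-1.4,0.08,0],[0,0,0],0],
    [[-1.7,0.08,0],[0,0,0],0],
    [[-2,0.08,0],[0,0,0],0],
    [[-2.3,0.08,0],[0,0,0],0],
    [[-2.3,0.08,0],[0,0,0],0]
  ]
}}

```text
time: 41.75
tool_pos: [0.4669, -0.1117, 0.0198]
tool_rot: [-0.01, 0.72, 0.694, 0.007]
contact_force: [-0.3, 36.6, 8.0]
gripper_width: 0.264
grasp_force: 60.6
```

```bash
python3 go.py .465,-.205,.022,87.9; python3 -c "
from h import *
print(state()['contact_force'],state()['ft_torque'])"; python3 look.py scene s8 225 120 100 75 8
```

```text
t 41.8 pos [ 0.4669 -0.1117  0.0198] yaw 87.8 grip 0.26 61 tilt [-0.004  0.023 -1.   ]
.465,-.205,.022,87.9 -> [-3.73  0.06 -0.17] [-0.03 -0.16 -0.01]
[-0.25636663 36.62249871  8.02431091] [ 5.52911245  0.0575359  -0.1894829 ]
```

View pics/s8.png

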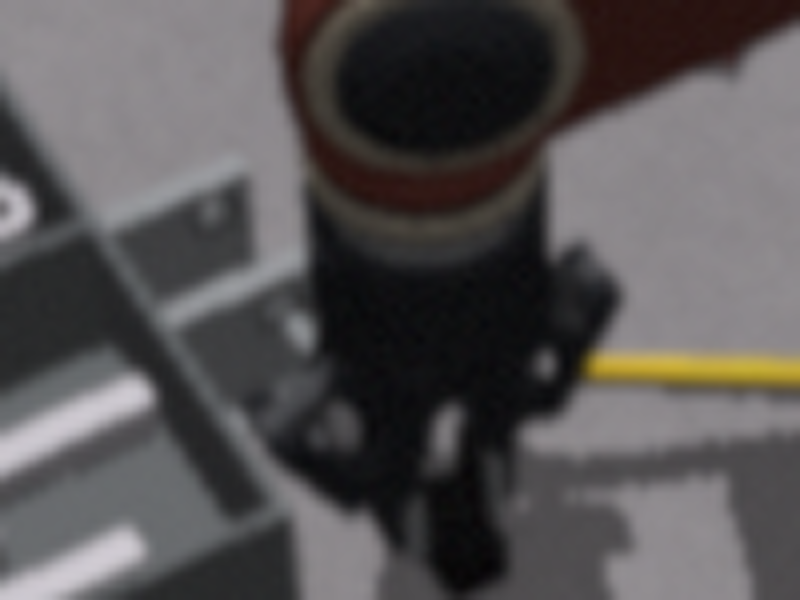

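The tip stopped against the plate below the hole: shaft end at crop (293,322), hole at (281,305). The shaft is lower than assumed, so I'll measure it from the depth map.

Run:
```python
from h import *
np.set_printoptions(suppress=True,precision=4)
for f,box in(("s7",(266,276,165,180)),("s8",(259,266,157,166)),("s8",(274,290,170,196))):
    d=np.load(f+".npz")["d"]; im=np.load(f+".npz")["im"]
    us,vs=np.meshgrid(np.arange(*box[:2]),np.arange(*box[2:])); W=world("scene",np.c_[us.ravel(),vs.ravel()],d[vs,us].ravel())
    m=(W[:,2]>.018)&(W[:,2]<.075); o=np.argsort(W[m][:,1])
    print(f); print(np.c_[us.ravel(),vs.ravel(),W*1000,im[vs,us].reshape(-1,3).mean(1)][m][o].round(0).astype(int)[:60])
```

```text
s7
[[ 268  169  468 -181   40  130]
 [ 268  170  469 -179   38  128]
 [ 269  169  466 -179   40  143]
 [ 269  170  467 -176   40  142]
 [ 270  170  466 -173   43  149]
 [ 269  171  470 -171   43  134]
 [ 270  171  468 -168   45  145]
 [ 269  173  472 -168   38  128]
 [ 269  172  472 -168   43  126]
 [ 271  171  466 -168   43  147]
 [ 270  172  469 -167   42  137]
 [ 270  173  470 -166   38  128]
 [ 271  172  467 -165   43  147]
 [ 272  172  465 -163   43  145]
 [ 271  173  469 -163   42  140]
 [ 270  174  472 -163   40  123]
 [ 272  173  466 -161   42  147]
 [ 271  174  470 -161   40  129]
 [ 273  173  464 -160   41  140]
 [ 272  174  468 -158   42  142]
 [ 273  174  465 -157   41  143]
 [ 271  175  472 -157   41  120]
 [ 272  175  470 -155   43  133]
 [ 273  175  468 -153   43  140]
 [ 272  176  472 -152   42  123]
 [ 274  175  466 -151   45  116]
 [ 272  177  473 -150   40  113]
 [ 273  176  470 -150   43  123]
 [ 274  176  467 -149   43   95]
 [ 273  178  473 -146   40   81]
 [ 273  177  473 -145   46   99]]
s8
[[ 259  158  467 -233   35   80]
 [ 260  157  465 -231   39   77]
 [ 2
[... 2567 characters left out ...]
   13]
 [ 275  184  489 -107   71   35]
 [ 274  186  493 -107   64   22]
 [ 284  179  461 -107   72   16]
 [ 274  185  493 -107   69   23]
 [ 280  185  474 -107   55   11]
 [ 275  188  490 -107   53   45]
 [ 283  183  464 -106   57   15]
 [ 275  185  490 -106   67   38]
 [ 274  189  493 -106   51   64]
 [ 274  187  493 -106   61   28]
 [ 288  177  448 -106   74   36]
 [ 275  186  490 -105   64   36]
 [ 284  180  461 -105   70   13]
 [ 284  183  462 -105   56   13]
 [ 274  188  494 -105   58   46]
 [ 279  186  478 -105   55   18]
 [ 282  184  468 -105   57   14]
 [ 276  189  488 -104   49   61]
 [ 288  182  449 -104   53   66]
 [ 280  186  475 -104   54   13]
 [ 288  180  449 -104   62   45]]
```

>>> {"api": "jog_arm", "payload": {
  "targets": [
    [[0.3,0,0],[0,0,0],0],
    [[0.8,0,0],[0,0,0],0],
    [[1.2,0,0],[0,0,0],0],
    [[1.2,0,0],[0,0,0],0],
    [[1.2,0,0],[0,0,0],0]
  ]
}}

```text
time: 42.42
tool_pos: [0.4695, -0.0919, 0.021]
tool_rot: [0.0, 0.719, 0.695, -0.0]
contact_force: [-0.2, -0.1, -1.0]
gripper_width: 0.265
grasp_force: 59.5
```

The depth map puts the block's axis at 44 mm and the shaft near its tip at about 39 mm, so the rod sits about 3° nose-down in the grip. I've backed off, and will now pitch the nose up and check.

>>> {"api": "jog_arm", "payload": {
  "targets": [
    [[0.3,0.04,0],[0,-0.2,0],0],
    [[0.6,0.04,-0.04],[0,-0.38,0],0],
    [[0.6,0.04,-0.04],[0,-0.38,0],0],
    [[0.6,0.04,-0.04],[0,-0.38,0],0]
  ]
}}

```text
time: 42.92
tool_pos: [0.471, -0.077, 0.0219]
tool_rot: [0.018, 0.719, 0.694, -0.019]
contact_force: [0.9, 0.5, -0.8]
gripper_width: 0.26
grasp_force: 59.6
```

```bash
cat > shaft.py <<'E'
from h import *
np.set_printoptions(suppress=True,precision=4)
s=state();p=s["tool_pos"];print(s["time"],p,s["gripper_width"],s["grasp_force"])
im,d=grab_frame("scene"); np.savez("sh.npz",im=im,d=d)
vs,us=np.mgrid[140:200,245:300]; W=world("scene",np.c_[us.ravel(),vs.ravel()],d[vs,us].ravel())
m=(W[:,2]>.03)&(W[:,2]<.055)&(abs(W[:,0]-.468)<.010)&(W[:,1]>-.221)&(W[:,1]<p[1]-.025)
Q=W[m]; print(len(Q), "ymin",Q[:,1].min())
for lo in np.arange(-.22,-.1,.01):
    q=Q[(Q[:,1]>=lo)&(Q[:,1]<lo+.01)]
    if len(q): print(lo.round(3),len(q),q[:,[0,2]].mean(0),"z",np.percentile(q[:,2],[10,90]),"x",np.percentile(q[:,0],[10,90]))
M=cv2.Rodrigues(camera_params("scene")["rvec"])[0];print("cam",-M.T@camera_params("scene")["tvec"])
E
python3 shaft.py; python3 go.py .465,-.205,.022,87.9
```

```text
42.925 [ 0.471  -0.077   0.0219] 0.2595552827476333 59.55146312713623
34 ymin -0.22078639331328495
-0.19 4 [0.4721 0.0465] z [0.0454 0.0475] x [0.4711 0.4733]
-0.18 9 [0.4722 0.0471] z [0.0454 0.0488] x [0.4692 0.4761]
-0.17 10 [0.4741 0.0479] z [0.0459 0.0495] x [0.4717 0.4766]
-0.16 8 [0.4728 0.0495] z [0.0481 0.0518] x [0.4698 0.4759]
-0.15 1 [0.4765 0.0486] z [0.0486 0.0486] x [0.4765 0.4765]
cam [0.7951 0.4281 0.9527]
t 43.0 pos [ 0.471  -0.0771  0.0219] yaw 88.0 grip 0.26 60 tilt [-0.002 -0.053 -0.999]
.465,-.205,.022,87.9 -> [-5.11 -0.06  0.27] [0.   0.38 0.01]
```

>>> {"api": "jog_arm", "payload": {
  "targets": [
    [[-0.4,0,0.02],[0,-0.15,0],0],
    [[-0.8,0,0.04],[0,-0.15,0],0],
    [[-1.1,0,0.06],[0,-0.15,0],0],
    [[-1.4,0,0.07],[0,-0.15,0],0],
    [[-1.7,0,0.09],[0,-0.15,0],0],
    [[-2,0,0.1],[0,-0.15,0],0],
    [[-2,0,0.1],[0,-0.15,0],0]
  ]
}}

```text
time: 43.85
tool_pos: [0.4692, -0.1271, 0.0221]
tool_rot: [0.026, 0.719, 0.694, -0.027]
contact_force: [-0.1, 0.3, -0.9]
gripper_width: 0.263
grasp_force: 59.6
```

```bash
python3 shaft.py; python3 go.py .465,-.205,.022,87.9
```

```text
43.85 [ 0.4692 -0.1271  0.0221] 0.26348436691329497 59.55008089542389
18 ymin -0.22084658319594905
-0.22 9 [0.4716 0.0486] z [0.0456 0.0525] x [0.4682 0.4743]
-0.21 6 [0.4719 0.0513] z [0.0505 0.0523] x [0.4683 0.4747]
-0.18 1 [0.4759 0.0459] z [0.0459 0.0459] x [0.4759 0.4759]
cam [0.7951 0.4281 0.9527]
t 43.9 pos [ 0.4692 -0.1268  0.0221] yaw 88.0 grip 0.26 60 tilt [-0.003 -0.074 -0.997]
.465,-.205,.022,87.9 -> [-3.12 -0.06  0.23] [0.   0.53 0.01]
```

No contact force, and the tip is through the first eyelet. Small trim, then on towards the second.

>>> {"api": "jog_arm", "payload": {
  "targets": [
    [[0,-0.04,0.05],[0,0.08,0],0],
    [[-0.4,-0.04,0.08],[0,0.08,0],0],
    [[-0.8,-0.04,0.11],[0,0.08,0],0],
    [[-1.1,-0.04,0.13],[0,0.08,0],0],
    [[-1.4,-0.04,0.15],[0,0.08,0],0],
    [[-1.6,-0.04,0.17],[0,0.08,0],0],
    [[-1.6,-0.04,0.17],[0,0.08,0],0]
  ]
}}

```text
time: 44.78
tool_pos: [0.4668, -0.1671, 0.0208]
tool_rot: [0.022, 0.719, 0.694, -0.023]
contact_force: [-0.4, 0.7, -1.1]
gripper_width: 0.263
grasp_force: 59.5
```

```bash
python3 go.py .465,-.205,.021,87.9
```

```text
t 44.8 pos [ 0.4668 -0.1671  0.0208] yaw 88.0 grip 0.26 60 tilt [-0.002 -0.063 -0.998]
.465,-.205,.021,87.9 -> [-1.51 -0.02  0.09] [0.   0.45 0.01]
```

The tip is in the second eyelet, still free. Pushing home.

>>> {"api": "jog_arm", "payload": {
  "targets": [
    [[-0.4,0,0.02],[0,0,0],0],
    [[-0.8,0,0.05],[0,0,0],0],
    [[-1.1,0,0.07],[0,0,0],0],
    [[-1.3,0,0.08],[0,0,0],0],
    [[-1.45,0,0.09],[0,0,0],0],
    [[-1.45,0,0.09],[0,0,0],0]
  ]
}}

```text
time: 45.52
tool_pos: [0.4655, -0.2033, 0.0208]
tool_rot: [0.022, 0.719, 0.694, -0.023]
contact_force: [-0.0, 0.3, -0.6]
gripper_width: 0.261
grasp_force: 59.5
```

>>> {"api": "jog_arm", "payload": {
  "targets": [
    [[-0.1,0,0.01],[0,0,0],0],
    [[-0.2,0,0.01],[0,0,0],0],
    [[-0.2,0,0.01],[0,0,0],0],
    [[-0.2,0,0.01],[0,0,0],0]
  ]
}}

```text
time: 46.02
tool_pos: [0.4654, -0.208, 0.0209]
tool_rot: [0.022, 0.719, 0.694, -0.023]
contact_force: [-0.1, -0.1, -0.5]
gripper_width: 0.262
grasp_force: 59.5
```

>>> {"api": "jog_arm", "payload": {
  "targets": [
    [[-0.15,0,0.01],[0,0,0],0],
    [[-0.3,0,0.02],[0,0,0],0],
    [[-0.3,0,0.02],[0,0,0],0]
  ]
}}

```text
time: 46.4
tool_pos: [0.4652, -0.2115, 0.0208]
tool_rot: [0.018, 0.72, 0.694, -0.019]
contact_force: [0.8, 16.9, 6.5]
gripper_width: 0.259
grasp_force: 60.6
```

Contact at 17 N: the grip block has met the eyelet. Easing off, releasing and rising.

>>> {"api": "jog_arm", "payload": {
  "targets": [
    [[-0.2,0,0.02],[0,0,0],0],
    [[-0.2,0,0.02],[0,0,0],50],
    [[-0.2,0,0.02],[0,0,0],50],
    [[-0.2,0,0.02],[0,0,0],50],
    [[-0.2,0,0.02],[0,0,0],50],
    [[-0.2,0,-1],[0,0,0],50],
    [[-0.2,0,-3],[0,0,0],50],
    [[-0.2,0,-5],[0,0,0],50]
  ]
}}

```text
time: 47.4
tool_pos: [0.4649, -0.2126, 0.1471]
tool_rot: [0.022, 0.719, 0.694, -0.023]
contact_force: [0.9, -1.2, 0.1]
gripper_width: 0.5
grasp_force: 0.0
```

>>> {"api": "jog_arm", "payload": {
  "targets": [
    [[2,0,-0.5],[0,0,0],50],
    [[4,0,-0.5],[0,0,0],50],
    [[6,0,-0.5],[0,0,0],50],
    [[8,0,-0.5],[0,0,0],50],
    [[10,0,-0.5],[0,0,0],50],
    [[10,0,-0.5],[0,0,0],50]
  ]
}}

```text
time: 48.15
tool_pos: [0.4737, 0.0398, 0.1426]
tool_rot: [0.022, 0.717, 0.696, -0.023]
contact_force: [0.0, -1.1, 0.8]
gripper_width: 0.499
grasp_force: 0.0
```

```bash
python3 look.py top t9 235 145 200 125 4; python3 go.py
```

```text
t 48.2 pos [0.4739 0.0383 0.1428] yaw 88.2 grip 0.50 0 tilt [-0.002 -0.063 -0.998]
```

View pics/t9.png

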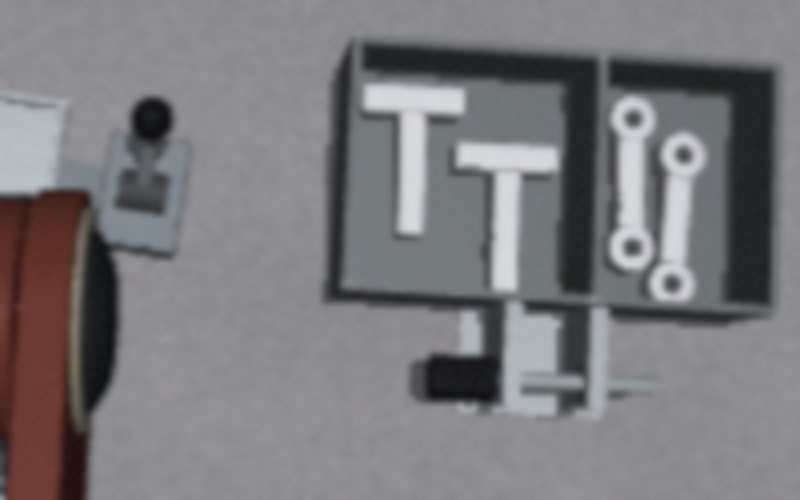

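The rod is through both plates, with its grip block against the first (crop (462,379)) and its tip at about (667,385). The castings and lever are in place. A quick check of the tip, then hand in.

Run:
```python
from h import *
u=lambda x,y:(x/4+235-.375,y/4+145-.375)
t=onplane("top",[u(667,385)],.045)[0]; print("tip",t,"past far eye mm",(-.285-t[1])*1000)
if -.285-t[1]>.031: print(job_done())
```

```text
tip [ 0.46487451 -0.32593894  0.045     ] past far eye mm 40.938944849667756
the job is handed in; nothing more can be done
None
```

The job is handed in: the cutter is stopped, both T's are in the wide bay, both links are in the narrow bay, and the rod is home through both eyelets with its tip about 41 mm past the far one; no verdict came back.

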